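# Refit the drip trough of the bottle filler

### The arm

A 6-joint arm with a two-finger parallel gripper is mounted at the origin on the work surface. World frame = base frame: x ahead of the robot, y to its left, z up, the work surface at z = 0. Lengths are in m, angles in rad, forces in N, time in s.
With the tool pointing down it reaches from about 0.375 to 0.925 m from the base axis. Payload 5.7 kg.
Tool frame: the origin (TCP) lies on the centre line of the jaws, within the pads' length; the fingertips stand 14 mm ahead of it and the grasp point (between the pads) lies 5 mm behind it; z points along the fingers, y is the direction in which the jaws open and shut (so a half turn about z gives the same grasp; the last joint's range is limited). The gripper opens to 85 mm and grips with 20 to 120 N. Pads are 22 mm wide; open, the fingers measure 114 mm over their backs; the gripper's body (76 mm by 85 mm) begins 54 mm behind the grasp point. The pads swing forward as they close: fully open they stand 13 mm farther back than shut.
Start: joints at [1.187, 0.359, 1.51, -0, 1.272, -0.115], TCP at [0.159, 0.578, 0.217] pointing down, gripper open.
Joint ranges: [-2.97, 2.97], [-1.01, 2.36], [0.21, 2.38], [-0.96, 4.11], [0.2, 2.71], [-2.98, 2.98]. Speed limits (rad/s): [2.39, 2.39, 3.14, 3.14, 3.14, 3.14].

### API

Orientations are given as a unit quaternion [w, x, y, z].
In Python, from station import ctrl gives the robot as it stands.
- The arm moves only by the tool apply_moves, never from a script. Its argument "targets" is text: rows parted by semicolons, each of 7 numbers parted by spaces: the shift along the tool's x, y, z in m, then the turn, a rotation vector about the tool's x, y, z in rad, then the opening in per cent of the stroke, from 0 (shut) to 100 (fully open). In form: tx ty tz ax ay az hand; .... A call has 1 to 5 rows; each row is the pose to reach, as a shift and turn from the pose commanded when the call began, along the tool's axes at that moment; what a row does not reach only later rows make up. A row lasts 1/12 s, in which the tool goes at most 41.7 mm and 7.16 degrees, less where a joint would pass 70% of its speed; a pose out of reach is approached as far as the arm can. A call with a gripper value outside its range is refused whole. The fingers move at their own pace and stop on an object; "grip_force" is the grip in N (left out, the last holds). Time passes only in rows, so rows that repeat a pose let the fingers close. It gives the time, the measured TCP pose, the force and the opening at its end, in the units of the state.
- ctrl.read_state(): the state, without advancing time (a new reading comes with each control period).
- ctrl.grab_frame(name): name is "side" or "top"; returns the picture (384x512x3 uint8, red, green, blue); there is no depth.
- ctrl.camera_model(name): a dict with "fx", "fy", "cx", "cy" (pixels), "R" (3x3) and "t" (3): a world point X has camera coordinates R X + t. Camera axes: x right, y down, z forward; pixel columns grow to the right and rows downward; lengths in m; the calibration is good to about 2 mm. A picture is of the moment at which its call begins. camera_model takes no time and is no camera call.
- ctrl.sign_off(): hands the job in, once; it reports no verdict.
Trained networks look in the newest picture that a camera, given by its name, has taken for a name from the list of things; names that differ only in an ending like _2 or _b are one class to them, and where a whole thing is asked for, a point or a joint stands for the part that bears it (a point fixed in the world has none). Each returns a list of dicts, best first, with "confidence" (0 to 1); they miss things now and then, are a little off and sometimes report something else, mostly with a low value. They report only what shows in the picture. A call takes as long as a camera call. They do not tell look-alikes from the thing itself.
- ctrl.trace(name, camera): "pixels" (384x512 bool, what is visible of it) and "point" ([column, row] in pixels, amid what is visible of it).
- ctrl.spot_point(name, camera): "point" ([column, row] in pixels: a listed point, or the origin of a listed thing).
The state is a dict: "t": time; "qpos": joint angles; "joint_velocities": joint speeds; "joint_efforts": joint torques, N m; "position": TCP position; "tcp_rot": TCP orientation; "ft_force": force on the tool from outside, world axes, zero at the start; "wrist_torque": the same for the moment, N m; "gripper_width": opening from 0.0 (shut) to 1.0 (fully open).
Only numpy, scipy, OpenCV 4.12 (cv2) and the standard library are available. Lean on these libraries where they do the work, as an engineer would, in place of code of your own. Each camera call takes 0.05 s, during which the arm holds its last target.

### The job

Refit the washed drip trough in the bottle filler: take it out of the draining rack, lay it gently flat on the bench with its open side up and let go, then take it again so that its side rims are free and slide the rims into the filler's two rails from their open end until the front plate is fully home against the rail ends. Leave the flat cover strip in the rack, and do not knock over any bottle.

Things in the scene. Friction and masses are not known exactly. Their poses are not given: they have to be found in the camera images.
- trough: Drip trough of stainless sheet (mm): open-topped channel 200 long, 46 wide, 36 deep, 180-290 g, mass centre ~15 towards the plate from its origin. Origin: centre of underside. +x along it to the plain leading end (x 100), +z out of the open top. -x end: front plate 88 wide, z 0-36, x -100 to -92. Starts stood in one rack nest on that plate, leaning back 40 deg from vertical, open side outwards.
- trough_rims (a point): Point midway between the trough's two folded side rims, at half length (trough x 0, y 0, z 31). The rims run along both long top edges, x -92 to 100, 9 mm wide, 10 mm high (z 26 to 36), 64 mm over their outer faces: they can be gripped across from the open side, and they are what runs in the filler's rails.
- trough_tab (a point): Centre of the gripping part of the trough's tab, the handle by which it is slid: an upright plate in the middle of the front plate, 36 mm wide (trough y), 8 mm thick (x -100 to -92), from rim height z 36 up to z 78; this point is at x -96, z 62 of the trough. In the rack the tab is at the bottom.
- filler: Two-nozzle bench filler of stainless steel, fixed. Origin: on the bench under the middle of the open mouth of its bottle bed; +x points into the bed (the sliding direction), +z up. Nozzles hang over the bed at x 100 and 172 mm, tips 231 mm above the bench; manifold pipe above them from x 70 mm; column at x 245 to 305 mm, 85 mm wide, 330 mm high. Base plate begins at x 30 mm.
- bed_mouth (a point): Middle of the open end (x 0) of the filler's two facing C-rails, at ledge height 46 mm. Rails x 0 to 225 mm, closed at the far end; ledges 51 mm apart carry the rims; lips above them (z 60 to 64, 51 apart) stop entry from above; webs 69 mm apart inside. First 20 mm flares about 4 mm out, up and down (lips to 68 high).
- trough_home (a point): Where the trough's origin lies when it is fully home: filler x 92 mm, 20 mm above the bench, trough +x along filler +x. The trough then hangs by its rims on the ledges (2.5 mm spare on each side, 4 mm in height) and its front plate touches the rail ends.
- rack: Draining rack of steel bars, fixed. Origin: on the bench below the inner corner of the nests; +x points to the back, towards which things lean. Two nests at y +57.5 and -57.5 mm (trough in one, cover strip in the other): back bars rising at 50 deg, 165 mm long, a ledge 42 mm deep square to them, side pegs 16 mm high, 95 mm apart inside. About 145 mm high.
- cover: Bed cover strip: flat stainless strip 200 mm long, 60 wide, 5 thick, with a foot plate 88 wide and 30 high, no side walls. Origin and axes as for the trough. It stands in the other nest and is to be left there.
- bottle_bed: Empty clear bottle, 66 mm diameter, 150 mm high, standing on the filler's bed under the second nozzle. Origin: centre of its foot.
- bottle_a: Empty clear bottle, 66 mm diameter, 150 mm high, waiting on the bench in front of the filler. Origin: centre of its foot.
- bottle_b: Empty clear bottle, 66 mm diameter, 150 mm high, waiting on the bench in front of the filler. Origin: centre of its foot.
- spanner: Steel spanner 160 mm long lying flat on the bench in front of the filler. A bystander.
- clamp: Steel pipe clamp ring, about 62 mm diameter, 12 mm high, lying on the bench. A bystander.
Things that resemble listed ones, but are neither listed nor needed, are in the scene too. What is shaped like the bottle_bed but brown or purple is not meant.

How it is judged:
By the outcome, as a careful person would: the job done as asked, in the order asked, and still so for the second after the job is handed in, with the robot touching nothing.
It also fails if it takes over 64 s, if anything falls off the work surface, if the arm or the gripper's body presses on something with over 40 N, if the wrist force passes 120 N, or if a joint passes its speed limit or range.

## Working session

There is one attempt and no reset: what is moved stays moved. The work goes in short steps, Python scripts to look and compute and a tool call to move; the robot and the scene stay as the last step left them, time stands still between calls to the robot, and variables do not carry over. Pictures are saved under pics/ and viewed, and the job is handed in when it is done.

Besides the shell and the picture viewer there is one more tool, called after ">>>" as name(argument=value, ...) on one line, values as JSON. apply_moves: Moves the arm, as the interface text tells. Its arguments: {"type":"object","properties":{"targets":{"type":"string"},"grip_force":{"type":"number"}},"required":["targets"]}

```bash
ls; mkdir -p pics; python3 - <<'E'
from station import ctrl
import cv2,numpy as np
s=ctrl.read_state();print(s)
for n in("side","top"):
    im=ctrl.grab_frame(n);cv2.imwrite(f"pics/{n}0.png",im[:,:,::-1]);m=ctrl.camera_model(n)
    print(n,m['fx'],m['cx'],m['cy'],np.round(m['R'],3).tolist(),np.round(m['t'],3).tolist(),(-np.array(m['R']).T@np.array(m['t'])).round(3))
E
```

```text
pics
{'t': 0.0, 'qpos': array([ 1.18689792e+00,  3.59526294e-01,  1.51148806e+00, -5.17162469e-05,
        1.27250994e+00, -1.15111529e-01]), 'joint_velocities': array([-1.27378027e-04,  1.11846743e-03, -4.23188198e-05, -1.98476620e-03,
        1.04625591e-03,  2.44577775e-04]), 'joint_efforts': array([ 5.02560415e-04, -5.27613544e+01, -2.78621471e+01, -2.40974941e-04,
        1.30981443e-02, -3.81220764e-05]), 'position': array([0.15908838, 0.57775041, 0.21611979]), 'tcp_rot': array([-2.14541446e-04,  1.33981626e-01,  9.90983345e-01, -9.42017666e-04]), 'ft_force': array([-0.33361659, -0.4271316 ,  0.58138547]), 'wrist_torque': array([-0.00206831,  0.02112096, -0.00063962]), 'gripper_width': 0.9968149814860354}
side 362.69384039944896 258.8728846255254 191.31319204115695 [[0.986, -0.166, -0.007], [-0.109, -0.612, -0.783], [0.126, 0.773, -0.622]] [-0.553, 0.136, 0.97] [ 0.437 -0.759  0.706]
top 478.82196644172114 251.18455780124867 190.82342445726155 [[-0.02, -1.0, -0.002], [-0.99, 0.021, -0.14], [0.14, -0.001, -0.99]] [0.008, 0.552, 1.645] [ 0.316 -0.002  1.706]
```

View pics/side0.png

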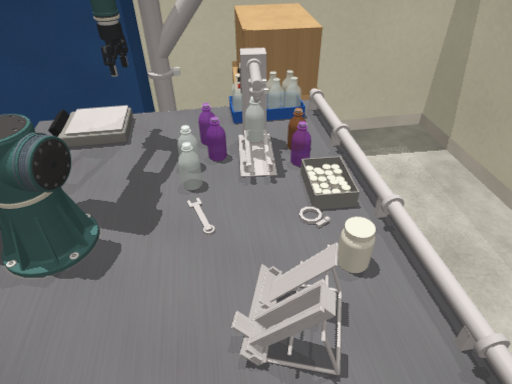

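View pics/top0.png

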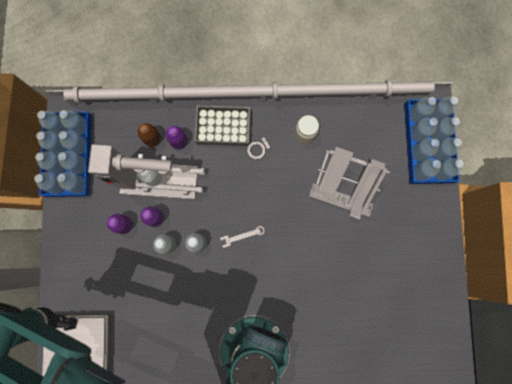

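```bash
cat > h.py <<'E'
from station import ctrl
import numpy as np,cv2
from scipy.spatial.transform import Rotation as Ro
def cam(n):
    m=ctrl.camera_model(n);return m,np.array(m['R']),np.array(m['t'])
def proj(n,X):
    m,R,t=cam(n);c=np.atleast_2d(X)@R.T+t
    return np.c_[m['fx']*c[:,0]/c[:,2]+m['cx'],m['fy']*c[:,1]/c[:,2]+m['cy']]
def ray(n,p):
    m,R,t=cam(n);d=R.T@np.array([(p[0]-m['cx'])/m['fx'],(p[1]-m['cy'])/m['fy'],1]);return -R.T@t,d/np.linalg.norm(d)
def onz(n,p,z):
    o,d=ray(n,p);return o+d*(z-o[2])/d[2]
def tri(ps,pt):
    A=[];b=[]
    for n,p in(("side",ps),("top",pt)):
        o,d=ray(n,p);P=np.eye(3)-np.outer(d,d);A.append(P);b.append(P@o)
    X=np.linalg.lstsq(np.vstack(A),np.hstack(b),rcond=None)[0]
    return X,[np.linalg.norm(proj(n,X)[0]-p).round(1) for n,p in(("side",ps),("top",pt))]
def crop(n,x0,y0,w,h,k,out,pts=None,im=None):
    im=ctrl.grab_frame(n) if im is None else im
    c=cv2.resize(im[y0:y0+h,x0:x0+w,::-1],None,fx=k,fy=k,interpolation=cv2.INTER_CUBIC)
    if pts is not None:
        for p in pts: cv2.circle(c,(int((p[0]-x0+.5)*k),int((p[1]-y0+.5)*k)),3,(0,0,255),1)
    cv2.imwrite("pics/"+out,c)
def rot():  # R of tool in world
    q=ctrl.read_state()['tcp_rot'];return Ro.from_quat([q[1],q[2],q[3],q[0]])
E
python3 - <<'E'
from h import *
for n in("side","top"):
    for nm in("trough","trough_rims","trough_tab","filler","bed_mouth","trough_home","rack","cover","bottle_bed","bottle_a"):
        print(n,nm,[(np.round(d['point'],1).tolist(),round(d['confidence'],2)) for d in ctrl.spot_point(nm,n)][:4])
crop("side",220,230,140,140,4.2,"s1.png")
crop("top",295,135,110,90,6,"t1.png")
crop("top",80,110,150,150,4,"t2.png")
crop("side",170,40,170,170,3.5,"s2.png")
E
```

```text
side trough [([294.2, 320.9], 0.59), ([190.7, 166.2], 0.29)]
side trough_rims [([286.8, 314.4], 0.64)]
side trough_tab [([239.0, 324.7], 0.82)]
side filler [([259.4, 182.5], 0.66)]
side bed_mouth [([287.3, 311.8], 0.67), ([261.7, 171.5], 0.63)]
side trough_home [([257.5, 160.3], 0.82)]
side rack [([267.3, 313.7], 0.95)]
side cover [([303.1, 274.2], 0.63)]
side bottle_bed [([299.9, 161.2], 0.82), ([255.6, 141.8], 0.63), ([300.0, 148.0], 0.58), ([218.6, 157.2], 0.57)]
side bottle_a [([191.1, 187.8], 0.69), ([188.4, 166.3], 0.67)]
top trough []
top trough_rims [([368.0, 185.6], 0.83), ([340.2, 202.2], 0.61), ([256.0, 153.8], 0.2)]
top trough_tab [([353.1, 213.5], 0.96)]
top filler [([203.9, 181.6], 0.97)]
top bed_mouth [([202.5, 179.1], 0.96)]
top trough_home [([177.1, 180.2], 0.59), ([199.9, 244.2], 0.17)]
top rack [([340.5, 200.6], 0.88)]
top cover [([334.5, 171.9], 0.65)]
top bottle_bed [([121.5, 224.8], 0.98), ([155.0, 218.9], 0.92), ([154.3, 175.0], 0.76), ([180.9, 140.4], 0.72)]
top bottle_a [([171.4, 244.4], 0.86), ([198.2, 241.3], 0.68)]
```

View pics/s1.png

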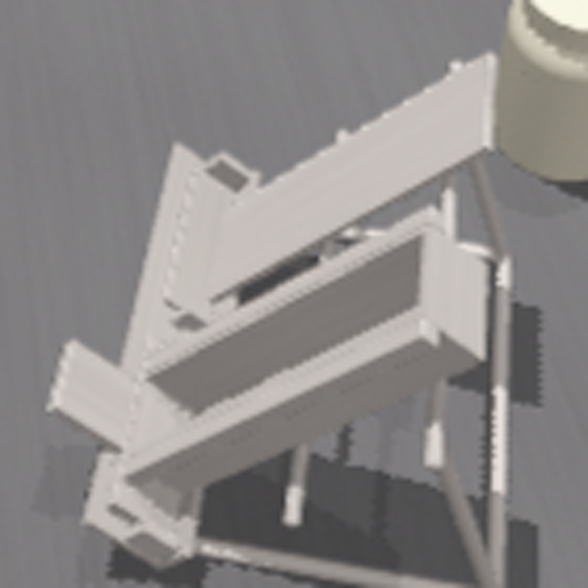

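View pics/t1.png

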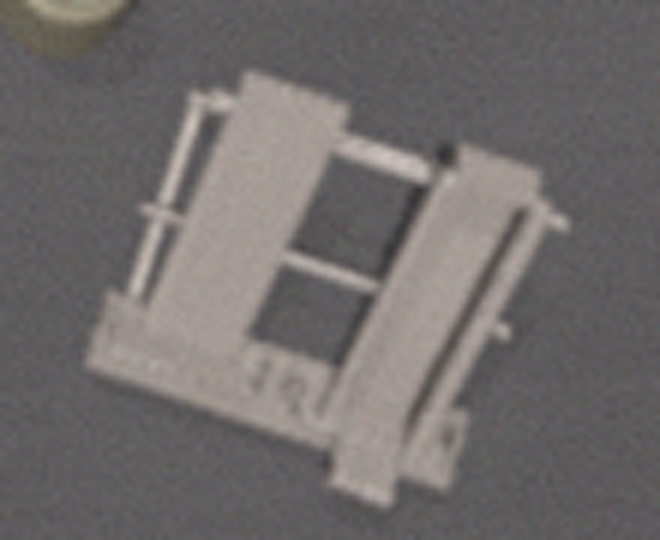

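View pics/t2.png

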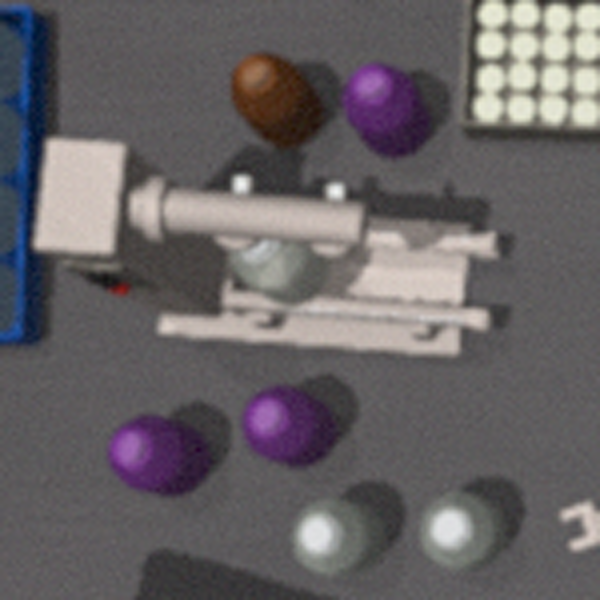

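View pics/s2.png

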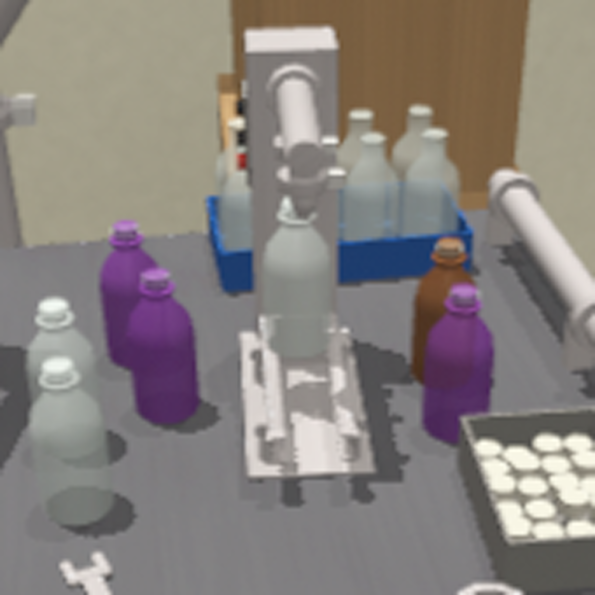

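```bash
cat >> h.py <<'E'
def box(x0,x1,y0,y1,z0,z1):
    P=np.array([[x,y,z] for x in(x0,x1) for y in(y0,y1) for z in(z0,z1)])/1000
    E=[(i,j) for i in range(8) for j in range(i) if bin(i^j).count('1')==1]
    return P,E
TR=[box(-100,100,-23,23,0,36),box(-92,100,-32,-23,26,36),box(-92,100,23,32,26,36),box(-100,-92,-44,44,0,36),box(-100,-92,-18,18,36,78)]
FI=[box(0,225,-34.5,-25.5,46,60),box(0,225,25.5,34.5,46,60),box(245,305,-42.5,42.5,0,330)]
def overlay(n,model,R,t,x0,y0,w,h,k,out,im=None):
    im=ctrl.grab_frame(n) if im is None else im
    c=np.ascontiguousarray(cv2.resize(im[y0:y0+h,x0:x0+w,::-1],None,fx=k,fy=k,interpolation=cv2.INTER_CUBIC))
    for P,E in model:
        q=(proj(n,P@R.T+t)-[x0,y0]+.5)*k
        for i,j in E: cv2.line(c,tuple(int(v) for v in q[i]),tuple(int(v) for v in q[j]),(0,0,255),1,cv2.LINE_AA)
    cv2.imwrite("pics/"+out,c)
E
python3 - <<'E'
from h import *
from scipy.optimize import least_squares
tab,e1=tri((239,324.7),(353.1,213.5));rim,e2=tri((286.8,314.4),(368,185.6));rk,e3=tri((267.3,313.7),(340.5,200.6))
print("tab",tab,e1,"rim",rim,e2,"rack",rk,e3)
d=rim-tab;print(d,np.linalg.norm(d))
m,e=tri((261.7,171.5),(202.5,179.1));hm,e4=tri((257.5,160.3),(177.1,180.2));fo,e5=tri((259.4,182.5),(203.9,181.6))
print("mouth",m,e,"home",hm,e4,"fill",fo,e5)
obs={"tab":((-.096,0,.062),(239,324.7),(353.1,213.5)),"rim":((0,0,.031),(286.8,314.4),(368,185.6))}
Ctilt=lambda yaw:Ro.from_euler('z',yaw).as_matrix()@np.array([[.643,0,-.766],[0,1,0],[.766,0,.643]])
def f(p):
    r=[]
    for X,a,b in obs.values():
        W=Ctilt(p[3])@np.array(X)+p[:3];r+=list(proj("side",W)[0]-a)+list(proj("top",W)[0]-b)
    return r
s=least_squares(f,[*rim,-.4]);print(s.x,np.round(s.fun,1))
np.save("tr0.npy",s.x)
for n,a in(("side",(220,230,140,140,4.2)),("top",(295,135,110,90,6))): overlay(n,TR,Ctilt(s.x[3]),s.x[:3],*a,f"o_{n}.png")
E
```

```text
tab [ 0.46194813 -0.35557375  0.04795692] [np.float64(0.8), np.float64(0.4)] rim [ 0.54785624 -0.39447241  0.12044459] [np.float64(0.9), np.float64(0.5)] rack [ 0.51906839 -0.32031219  0.014729  ] [np.float64(2.7), np.float64(1.6)]
[ 0.08590811 -0.03889866  0.07248767] 0.11894440361767625
mouth [0.59739717 0.16747242 0.0398596 ] [np.float64(0.2), np.float64(0.2)] home [0.59870098 0.25989088 0.021778  ] [np.float64(0.3), np.float64(0.3)] fill [ 0.5923781   0.16682175 -0.00197844] [np.float64(0.7), np.float64(0.6)]
[ 0.56713502 -0.39847214  0.09304987 -0.34451006] [ 2.1 -0.9  2.4 -0.6 -1.4  0.5 -1.7  1.8]
```

View pics/o_side.png

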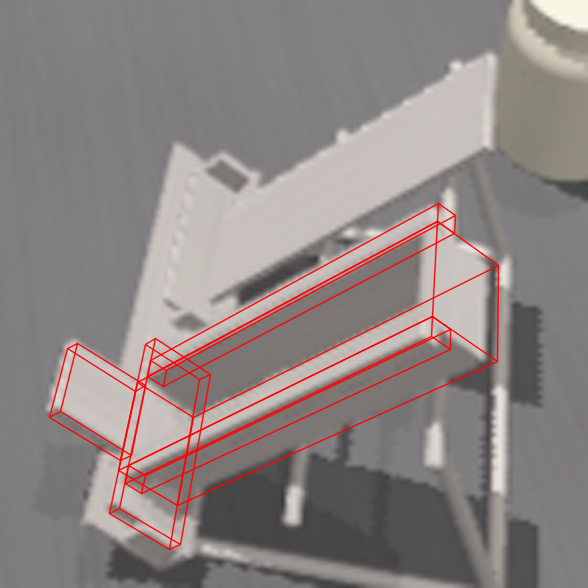

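View pics/o_top.png

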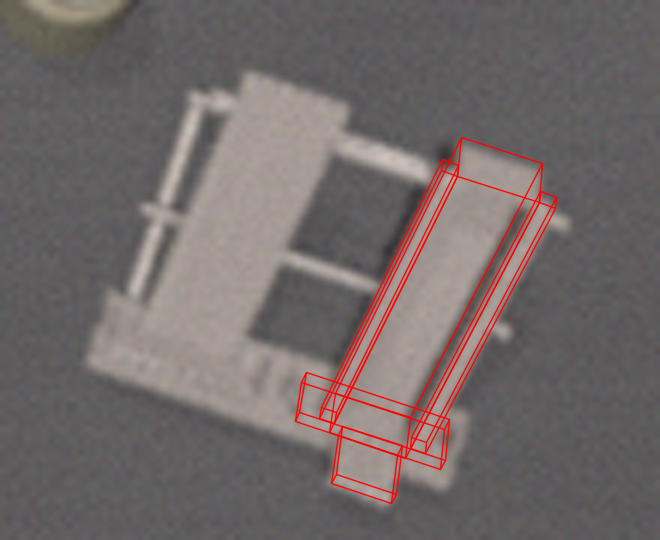

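```bash
python3 - <<'E'
from h import *
from scipy.optimize import least_squares
p=np.load("tr0.npy")
S=lambda x,y:(x/4.2+220-.5,y/4.2+230-.5);T=lambda x,y:(x/6+295-.5,y/6+135-.5)
ob=[("side",(100,-32,36),S(433,320)),("side",(100,-23,0),S(485,360)),("side",(100,23,0),S(488,265)),("side",(100,32,36),S(436,207)),
("side",(-100,18,78),S(70,342)),("side",(-100,-18,78),S(48,408)),("top",(-100,18,78),T(331,482)),("top",(-100,-18,78),T(389,507)),("top",(100,23,0),T(461,147)),("top",(100,-23,0),T(542,170)),
("top",(100,-32,36),T(550,203))]
def RT(q): 
    return Ro.from_euler('z',q[3]).as_matrix()@Ro.from_euler('y',-q[4]).as_matrix()@Ro.from_euler('x',q[5]).as_matrix(),q[:3]
def f(q):
    R,t=RT(q);r=[]
    for n,X,a in ob: r+=list(proj(n,R@(np.array(X)/1000)+t)[0]-a)
    return r
for fix in(0,1):
    g=(lambda q:f(q)) if not fix else (lambda q:f([*q[:4],np.radians(50),0]))
    s=least_squares(g,[*p,np.radians(50),0],loss='soft_l1')
    print(s.x[:3],np.degrees(s.x[3:]),np.round(f(s.x),1).tolist())
    if not fix: x=s.x
q=x;R,t=RT(q);np.savez("tr.npz",R=R,t=t)
for n,a in(("side",(220,230,140,140,4.2)),("top",(295,135,110,90,6))): overlay(n,TR,R,t,*a,f"o2_{n}.png")
E
```

```text
[ 0.5645253  -0.39985891  0.09397504] [-18.06476989  50.01555186  -6.34591506] [-2.4, 0.9, 1.1, -0.7, 1.9, 0.4, 0.4, -1.5, -0.6, 0.6, -0.6, 0.2, -0.8, 0.3, -0.5, -0.1, 0.0, -1.3, 0.0, -0.3, 0.0, 1.5]
[ 0.56588334 -0.39671016  0.09344138] [-20.67958605  50.           0.        ] [-1.7, 3.3, 1.6, -0.1, 1.6, -0.3, -0.2, -1.3, -0.9, 0.0, -0.2, 0.5, -1.0, 0.4, -0.6, -0.3, -0.1, -1.3, -0.2, -0.5, 0.6, 1.4]
```

View pics/o2_side.png

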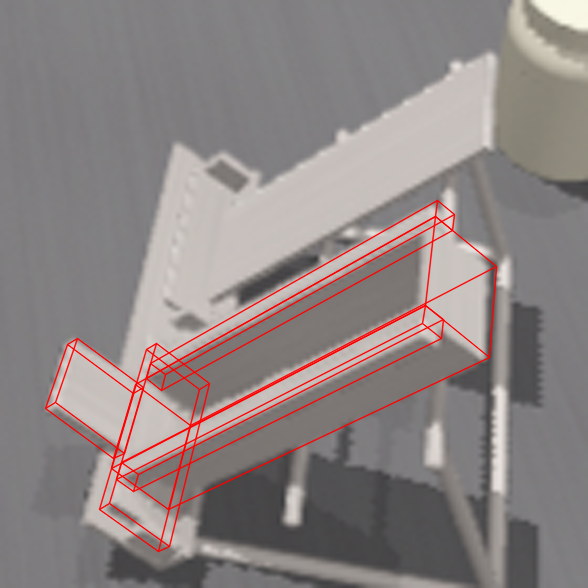

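View pics/o2_top.png

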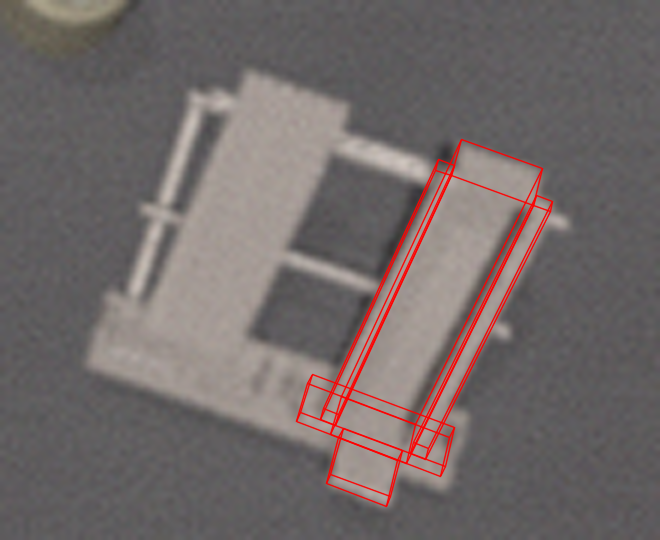

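```bash
python3 - <<'E'
from h import *
from scipy.optimize import least_squares
T=lambda x,y:(x/4+80-.5,y/4+110-.5);S=lambda x,y:(x/3.5+170-.5,y/3.5+40-.5)
# column top corners: x245/305,y+-42.5,z330 ; filler +x = world +y(left), filler +y = world -x (down)
ob=[("top",(245,42.5,330),T(116,253)),("top",(245,-42.5,330),T(128,142)),("top",(305,42.5,330),T(34,248)),("top",(305,-42.5,330),T(50,138)),
("top",(0,0,62),((490+495)/8+80-.5,(319+244)/8+110-.5)),
("side",(245,42.5,330),S(247,33)),("side",(245,-42.5,330),S(337,33))]
def f(q):
    R=Ro.from_euler('z',q[3]).as_matrix();r=[]
    for n,X,a in ob:r+=list(proj(n,R@(np.array(X)/1000)+[q[0],q[1],q[2]])[0]-a)
    return r
s=least_squares(f,[.597,.167,0,1.5],loss='soft_l1');print(s.x,np.degrees(s.x[3]),np.round(s.fun,1))
R=Ro.from_euler('z',s.x[3]).as_matrix();t=s.x[:3];np.savez("fi.npz",R=R,t=t,yaw=s.x[3])
overlay("top",FI,R,t,80,110,150,150,4,"of_t.png");overlay("side",FI,R,t,170,40,170,170,3.5,"of_s.png")
for nm in("clamp","spanner"):
    print(nm,[onz("top",d['point'],.006).round(3) for d in ctrl.spot_point(nm,"top")][:2])
for nm in("bottle_a","bottle_bed"):
    print(nm,[onz("top",d['point'],.0).round(3) for d in ctrl.spot_point(nm,"top")][:5])
E
```

```text
[0.58759856 0.15981338 0.01589241 1.47701618] 84.62679363997887 [-0.1  0.4  0.3 -0.5 -0.2  0.2 -0.7 -1.   1.  -0.  -1.1  0.7  0.1 -0.2]
clamp [array([ 0.685, -0.036,  0.006])]
spanner [array([0.396, 0.023, 0.006])]
bottle_a [array([0.368, 0.29 , 0.   ]), array([0.379, 0.19 , 0.   ])]
bottle_bed [array([0.746, 0.26 , 0.   ]), array([0.616, 0.345, 0.   ]), array([0.749, 0.367, 0.   ]), array([0.469, 0.339, 0.   ]), array([0.435, 0.463, 0.   ])]
```

View pics/of_t.png

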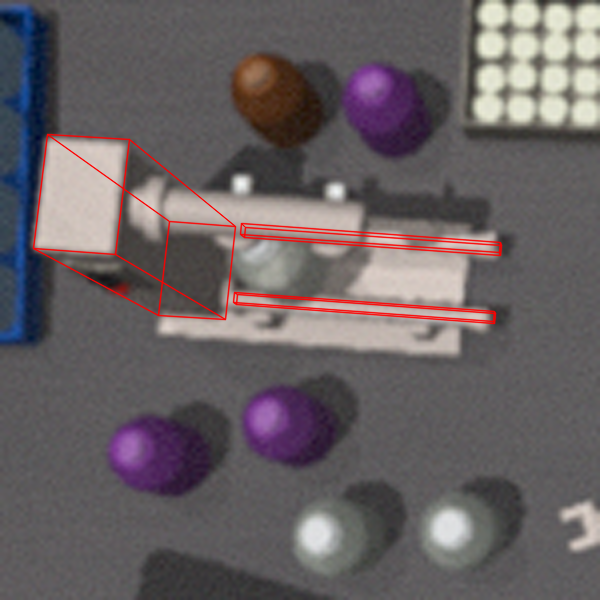

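View pics/of_s.png

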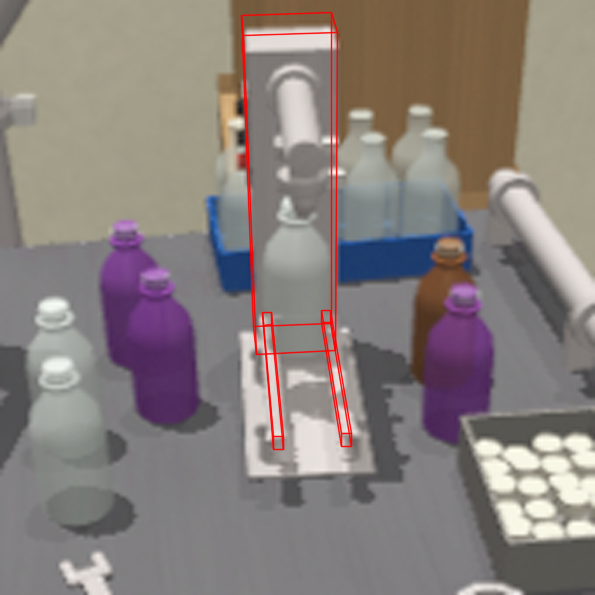

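```bash
python3 - <<'E'
from h import *
from scipy.optimize import least_squares
T=lambda x,y:(x/4+80-.5,y/4+110-.5);S=lambda x,y:(x/3.5+170-.5,y/3.5+40-.5)
ob=[("top",(245,42.5,330),T(116,253)),("top",(245,-42.5,330),T(128,142)),("top",(305,42.5,330),T(34,248)),("top",(305,-42.5,330),T(50,138)),
("top",(0,0,62),((490+495)/8+80-.5,(319+244)/8+110-.5)),
("side",(245,42.5,330),S(247,51)),("side",(245,-42.5,330),S(337,48)),("side",(305,42.5,330),S(245,33)),("side",(305,-42.5,330),S(334,29)),
("side",(0,0,46),(261.7,171.5)),("top",(0,0,46),(202.5,179.1))]
def f(q):
    R=Ro.from_euler('z',q[3]).as_matrix();r=[]
    for n,X,a in ob:r+=list(proj(n,R@(np.array(X)/1000)+[q[0],q[1],q[2]])[0]-a)
    return r
s=least_squares(f,[.597,.167,0,1.5],loss='soft_l1');print(s.x,np.degrees(s.x[3]),np.round(s.fun,1))
q=s.x;s=least_squares(lambda p:f([p[0],p[1],0,p[2]]),[.597,.167,1.5],loss='soft_l1');print(s.x,np.degrees(s.x[2]),np.round(s.fun,1))
R=Ro.from_euler('z',s.x[2]).as_matrix();t=np.array([s.x[0],s.x[1],0]);np.savez("fi.npz",R=R,t=t,yaw=s.x[2])
overlay("top",FI,R,t,80,110,150,150,4,"of_t2.png");overlay("side",FI,R,t,170,40,170,170,3.5,"of_s2.png")
E
```

```text
[ 5.94551283e-01  1.64734248e-01 -1.17840128e-03  1.49122397e+00] 85.4408398586066 [ 0.1  0.3 -0.  -0.3  0.2  0.4 -0.8 -0.5  0.1 -1.1  0.   0.5  0.8  0.4
 -0.2 -0.2 -0.2  0.  -0.9 -0.7  0.6  0.4]
[0.59431824 0.16417554 1.49108434] 85.43283966214781 [ 0.2  0.3  0.1 -0.3  0.2  0.4 -0.7 -0.5  0.2 -1.1 -0.   0.2  0.8  0.1
 -0.3 -0.5 -0.2 -0.3 -1.  -0.9  0.8  0.4]
```

View pics/of_t2.png

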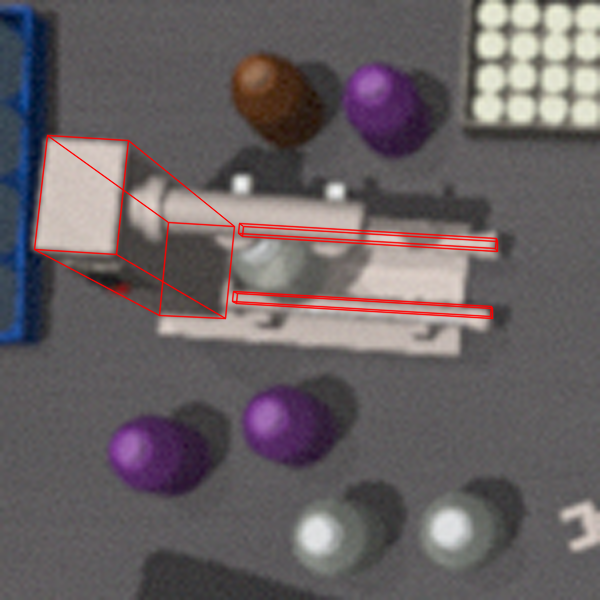

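View pics/of_s2.png

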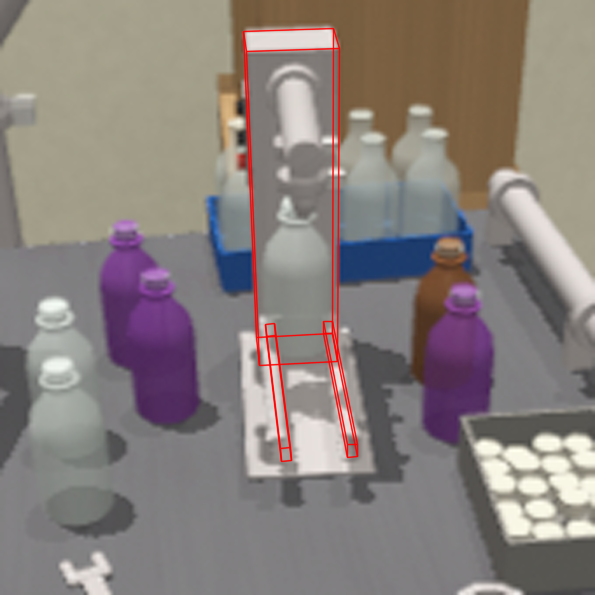

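```bash
cat >> h.py <<'E'
def Rz(a): return Ro.from_euler('z',a,degrees=True).as_matrix()
def down(az_y):
    a=np.radians(az_y);y=np.array([np.cos(a),np.sin(a),0]);z=np.array([0,0,-1.]);return np.c_[np.cross(y,z),y,z]
def plan(P,Rt):
    s=ctrl.read_state();R=rot().as_matrix()
    d=R.T@(np.array(P)-s['position']);w=Ro.from_matrix(R.T@Rt).as_rotvec()
    print("t",round(s['t'],2),"pos",s['position'].round(4),"shift",d.round(4),"rv",w.round(4),"rows",round(max(np.linalg.norm(d)/.0417,np.degrees(np.linalg.norm(w))/7.16),1),"F",s['ft_force'].round(1),"q",s['qpos'].round(2),"g",round(s['gripper_width'],3))
yaw=-20.7
RT0=Rz(yaw)@np.array([[.6428,0,-.766],[0,1,0],[.766,0,.6428]]);tT0=np.array([.5659,-.3967,.0934])
def tg(x,y,z): return RT0@(np.array([x,y,z])/1000)+tT0
RG=RT0@np.diag([1,-1,-1.])
E
python3 - <<'E'
from h import *
print(tg(-12,0,24),tg(-12,0,124))
plan([.40,.35,.32],down(40))
E
```

```text
[ 0.54148716 -0.38747515  0.0996352 ] [ 0.46983214 -0.36039898  0.1639152 ]
t 1.9 pos [0.1593 0.5784 0.217 ] shift [-0.2927 -0.1563 -0.103 ] rv [-1.000e-04  0.000e+00  6.039e-01] rows 8.3 F [ 0.2 -0.7 -0. ] q [ 1.19  0.36  1.51  0.    1.27 -0.12] g 1.003
```

Candidates for the trough: the open channel in the rack's right nest, side (290,315) / top (368,186), and the flat strip in the left nest, side (303,272) / top (330,170), which is the cover. The close crop shows side walls and rims on the first, so I choose that one.

>>> apply_moves(targets="-0.293 -0.156 -0.103 0 0 0.604 100;-0.293 -0.156 -0.103 0 0 0.604 100;-0.293 -0.156 -0.103 0 0 0.604 100;-0.293 -0.156 -0.103 0 0 0.604 100;-0.293 -0.156 -0.103 0 0 0.604 100")

```text
t: 2.32
position: [0.3047, 0.4403, 0.2793]
tcp_rot: [0.0, 0.425, 0.905, 0.0]
ft_force: [0.1, 0.4, 0.6]
gripper_width: 1.001
```

```bash
python3 -c "
from h import *
plan([.46,.18,.32],down(0))
plan([.48,-.10,.32],down(-60))"
```

```text
t 2.32 pos [0.3047 0.4403 0.2793] shift [-0.2995 -0.0466 -0.0406] rv [1.000e-04 0.000e+00 6.924e-01] rows 7.3 F [0.1 0.4 0.6] q [ 0.84  0.21  1.56 -0.    1.37  0.14] g 1.001
t 2.32 pos [0.3047 0.4403 0.2793] shift [-0.5278 -0.21   -0.0406] rv [ 1.0000e-04 -0.0000e+00  1.7396e+00] rows 13.9 F [0.1 0.4 0.6] q [ 0.84  0.21  1.56 -0.    1.37  0.14] g 1.001
```

>>> apply_moves(targets="-0.3 -0.047 -0.041 0 0 0.69 100;-0.3 -0.047 -0.041 0 0 0.69 100;-0.3 -0.047 -0.041 0 0 0.69 100;-0.3 -0.047 -0.041 0 0 0.69 100;-0.3 -0.047 -0.041 0 0 0.69 100")

```text
t: 2.73
position: [0.4111, 0.263, 0.3071]
tcp_rot: [0.0, 0.683, 0.73, 0.0]
ft_force: [0.4, 0.8, -0.2]
gripper_width: 1.005
```

```bash
python3 -c "
from h import *
plan([.48,-.10,.32],down(-60))"
```

```text
t 2.73 pos [0.4111 0.263  0.3071] shift [-0.3668  0.0445 -0.0129] rv [ 4.0000e-04 -5.0000e-04  1.1142e+00] rows 8.9 F [ 0.4  0.8 -0.2] q [ 0.43  0.12  1.61 -0.    1.41  0.36] g 1.005
```

>>> apply_moves(targets="-0.367 0.044 -0.013 0 0 1.114 100;-0.367 0.044 -0.013 0 0 1.114 100;-0.367 0.044 -0.013 0 0 1.114 100;-0.367 0.044 -0.013 0 0 1.114 100;-0.367 0.044 -0.013 0 0 1.114 100")

```text
t: 3.15
position: [0.4502, 0.0585, 0.3143]
tcp_rot: [0.0, 0.875, 0.485, 0.0]
ft_force: [1.4, -0.2, -0.1]
gripper_width: 1.006
```

```bash
python3 -c "
from h import *
plan([.45,-.28,.28],RG)
plan([.45,-.28,.28],down(-100))"
```

```text
t 3.15 pos [0.4502 0.0585 0.3143] shift [-0.2872  0.1791  0.0343] rv [-0.5966  0.727   1.2801] rows 12.7 F [ 1.4 -0.2 -0.1] q [-0.02  0.06  1.66 -0.    1.42  0.54] g 1.006
t 3.15 pos [0.4502 0.0585 0.3143] shift [-0.2872  0.1791  0.0343] rv [ 3.0000e-04 -6.0000e-04  1.1872e+00] rows 9.5 F [ 1.4 -0.2 -0.1] q [-0.02  0.06  1.66 -0.    1.42  0.54] g 1.006
```

>>> apply_moves(targets="-0.287 0.179 0.034 -0.6 0.73 1.28 100;-0.287 0.179 0.034 -0.6 0.73 1.28 100;-0.287 0.179 0.034 -0.6 0.73 1.28 100;-0.287 0.179 0.034 -0.6 0.73 1.28 100;-0.287 0.179 0.034 -0.6 0.73 1.28 100")

```text
t: 3.57
position: [0.4511, -0.1492, 0.294]
tcp_rot: [0.034, 0.952, 0.246, 0.182]
ft_force: [1.3, 0.6, -0.6]
gripper_width: 1.0
```

```bash
python3 -c "
from h import *
plan([.45,-.33,.22],RG)"
```

```text
t 3.57 pos [ 0.4511 -0.1492  0.294 ] shift [-0.112   0.1466  0.0642] rv [-0.3605  0.4352  0.7783] rows 7.7 F [ 1.3  0.6 -0.6] q [-0.67 -0.08  1.91  0.29  1.04  0.28] g 1.0
```

>>> apply_moves(targets="-0.112 0.147 0.064 -0.36 0.435 0.778 100;-0.112 0.147 0.064 -0.36 0.435 0.778 100;-0.112 0.147 0.064 -0.36 0.435 0.778 100;-0.112 0.147 0.064 -0.36 0.435 0.778 100;-0.112 0.147 0.064 -0.36 0.435 0.778 100")

```text
t: 3.98
position: [0.4497, -0.333, 0.219]
tcp_rot: [0.064, 0.938, -0.021, 0.341]
ft_force: [2.2, 0.4, -0.5]
gripper_width: 1.0
```

```bash
python3 -c "
from h import *
plan(tg(-12,0,110),RG)"
```

```text
t 3.98 pos [ 0.4497 -0.333   0.219 ] shift [-0.0181  0.0216  0.0721] rv [-0.1223  0.155   0.2709] rows 2.7 F [ 2.2  0.4 -0.5] q [-1.14  0.12  2.13  0.99  0.68 -0.26] g 1.0
```

>>> apply_moves(targets="-0.018 0.022 0.072 -0.122 0.155 0.271 100;-0.018 0.022 0.072 -0.122 0.155 0.271 100;-0.018 0.022 0.072 -0.122 0.155 0.271 100;-0.018 0.022 0.072 -0.122 0.155 0.271 100")

```text
t: 4.32
position: [0.4834, -0.3554, 0.1627]
tcp_rot: [0.067, 0.902, -0.126, 0.407]
ft_force: [0.7, 0.1, 1.1]
gripper_width: 1.001
```

```bash
python3 -c "
from h import *
plan(tg(-12,0,60),RG)
crop('side',180,190,200,190,4,'s3.png',proj('side',[tg(-12,0,31),tg(-12,0,110)]))
crop('top',295,125,110,100,6,'t3.png')"
```

```text
t 4.32 pos [ 0.4834 -0.3554  0.1627] shift [-0.0056  0.0116  0.0545] rv [-0.0459  0.0222  0.0627] rows 1.3 F [0.7 0.1 1.1] q [-1.12  0.33  2.25  1.72  0.59 -0.82] g 1.001
```

View pics/s3.png

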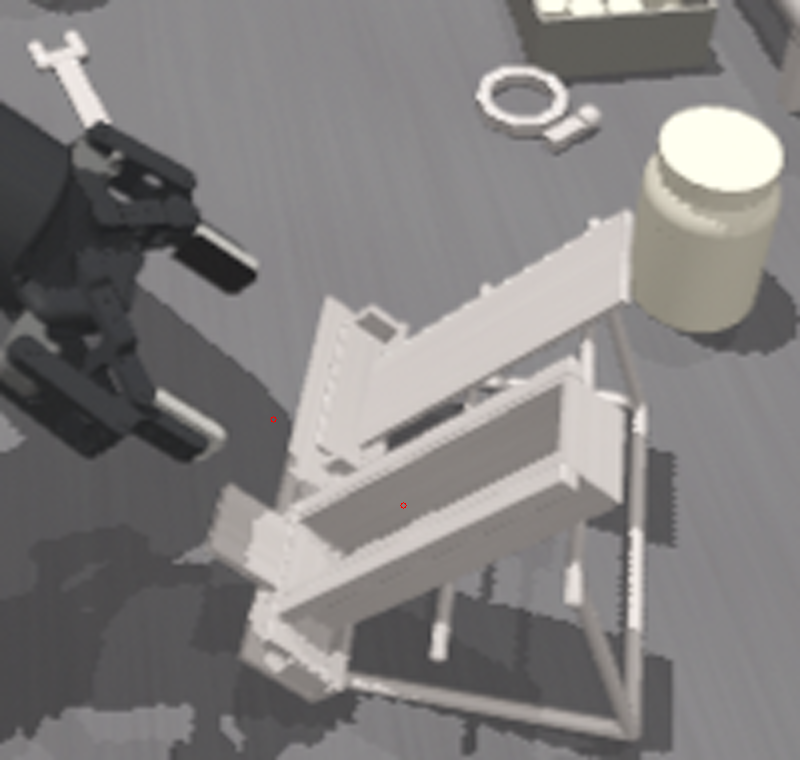

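View pics/t3.png

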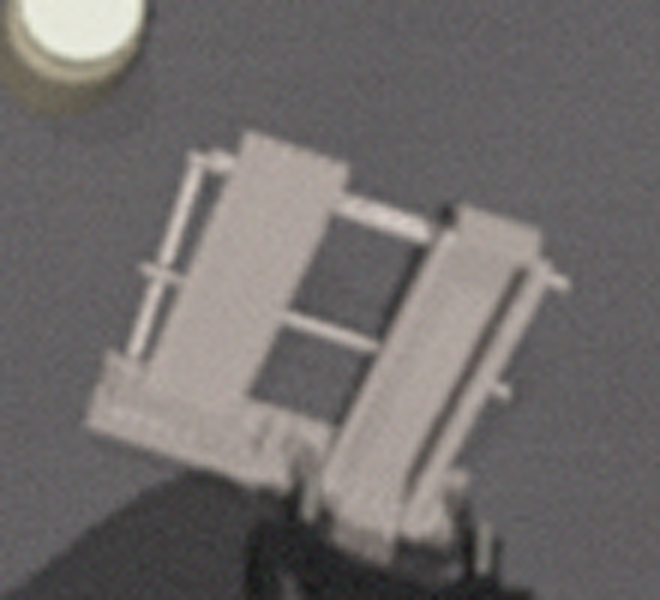

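>>> apply_moves(targets="-0.006 0.012 0.003 -0.046 0.022 0.063 100;-0.006 0.012 0.003 -0.046 0.022 0.063 100;-0.006 0.012 0.003 -0.046 0.022 0.063 100;-0.006 0.012 0.003 -0.046 0.022 0.063 100")

```text
t: 4.75
position: [0.4793, -0.3642, 0.1586]
tcp_rot: [0.075, 0.892, -0.159, 0.416]
ft_force: [0.3, 0.2, -0.7]
gripper_width: 0.997
```

```bash
python3 -c "
from h import *
plan(tg(-12,0,60),RG)
p=ctrl.read_state()['position']
crop('side',180,190,200,190,4,'s4.png',proj('side',[p,tg(-12,0,31)]))"
```

```text
t 4.75 pos [ 0.4793 -0.3642  0.1586] shift [-0.0025  0.0001  0.0527] rv [-0.0054  0.0001  0.0066] rows 1.3 F [ 0.3  0.2 -0.7] q [-1.12  0.35  2.28  1.87  0.59 -0.92] g 0.997
```

View pics/s4.png

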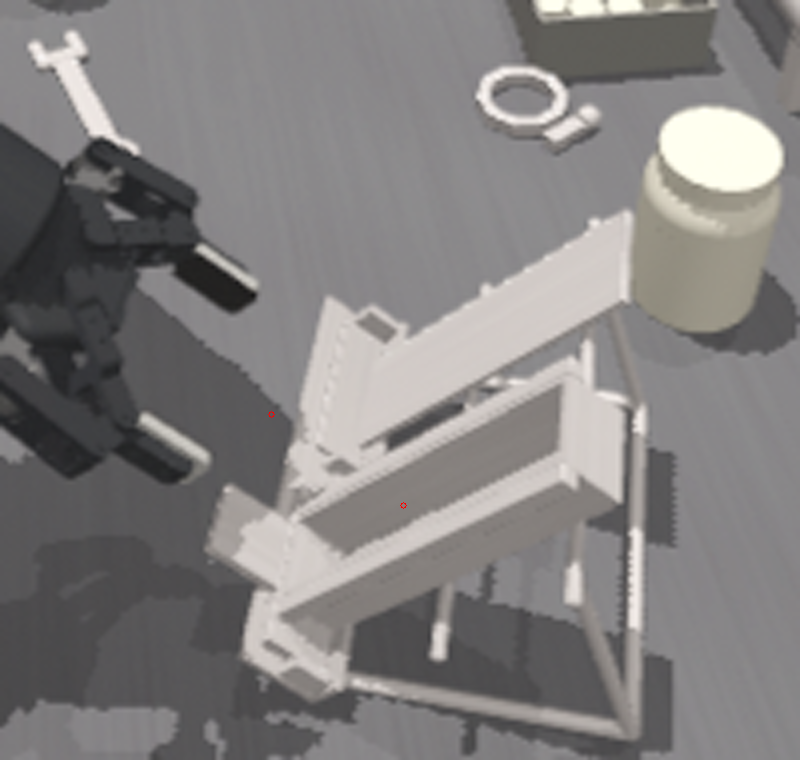

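```bash
python3 -c "
from h import *
R=rot().as_matrix();p=ctrl.read_state()['position']
pts=[p+R@np.array([x,y,z]) for y in(-.0425,.0425) for z in(-.03,-.015,0,.014) for x in (-.011,.011)]
crop('side',180,230,120,100,6.5,'s5.png',proj('side',pts))"
```

View pics/s5.png

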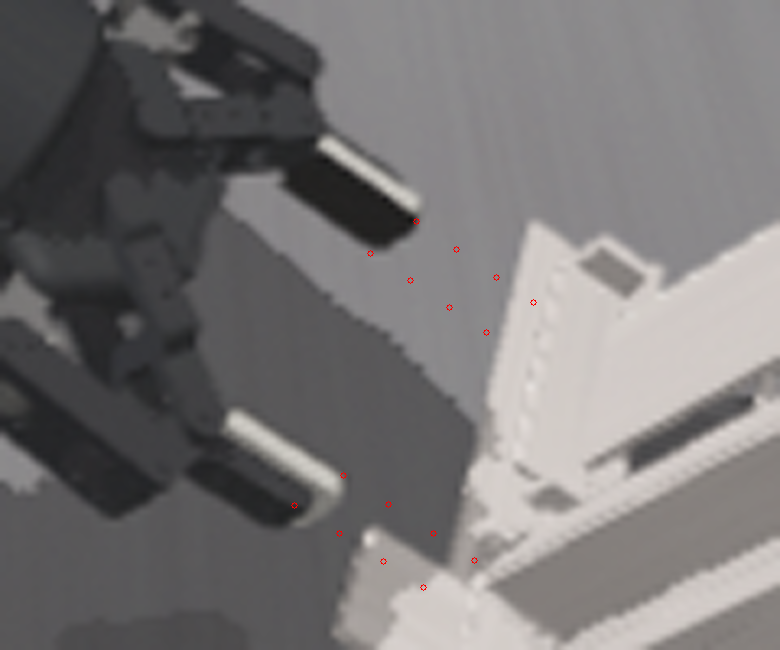

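```bash
python3 -c "
from h import *
R=rot().as_matrix();s=ctrl.read_state();p=s['position'];print(R.round(3),s['qpos'].round(3),s['t'])
pts=[p+R@np.array([x,y,z]) for y in(-.0425,.0425) for z in(-.03,-.015,0,.014) for x in (-.011,.011)]
crop('top',290,170,110,100,7,'t5.png',proj('top',pts))"
```

```text
[[ 0.603 -0.347  0.718]
 [-0.221 -0.938 -0.267]
 [ 0.766  0.002 -0.642]] [-1.125  0.349  2.283  1.876  0.593 -0.922] 4.85
```

View pics/t5.png

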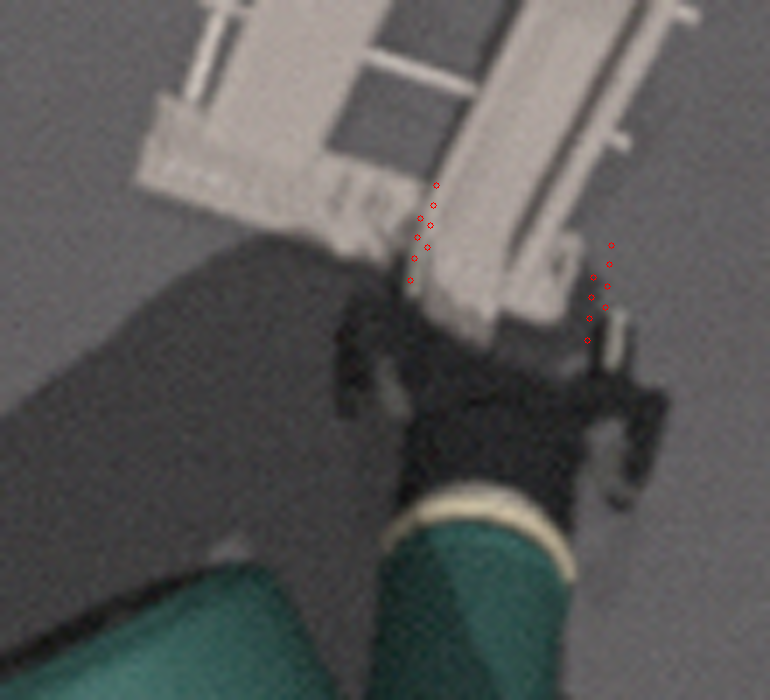

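```bash
python3 -c "
from h import *
p=np.array([.1591,.5778,.2161]);R=down(74.6)
im=cv2.imread('pics/side0.png')[:,:,::-1]
pts=[p+R@np.array([0,y,z]) for y in(-.0425,.0425) for z in(-.03,-.015,0,.014)]
crop('side',70,10,90,90,7,'s0c.png',proj('side',pts),im)"
```

```text
(no output)
```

View pics/s0c.png

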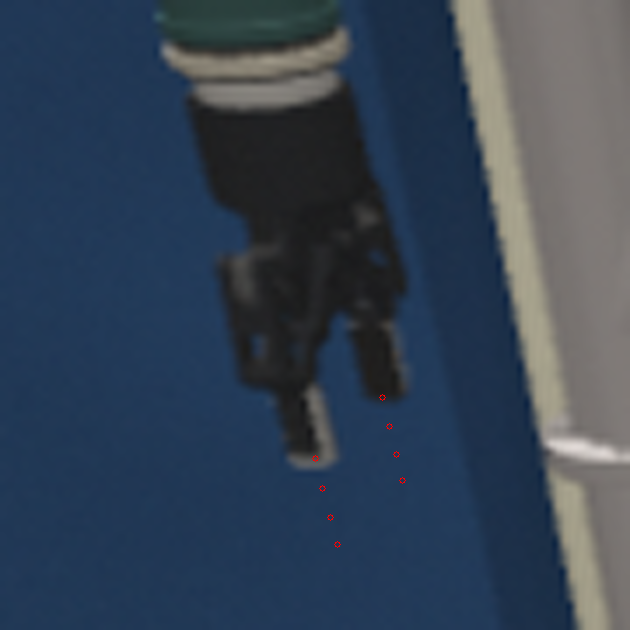

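>>> apply_moves(targets="0 0 0 0 0 0 76;0 0 0 0 0 0 76;0 0 0 0 0 0 76;0 0 0 0 0 0 76")

```text
t: 5.23
position: [0.4788, -0.3645, 0.1577]
tcp_rot: [0.075, 0.892, -0.161, 0.416]
ft_force: [0.4, -0.6, -0.3]
gripper_width: 0.758
```

```bash
python3 -c "
from h import *
R=rot().as_matrix();p=ctrl.read_state()['position']
pts=[p+R@np.array([x,y,z]) for y in(-.032,.032) for z in(-.03,-.015,0,.014) for x in (-.011,.011)]
crop('side',180,230,120,100,6.5,'s6.png',proj('side',pts))"
```

>>> apply_moves(targets="0 0 0 0 0 0 8;0 0 0 0 0 0 8;0 0 0 0 0 0 8;0 0 0 0 0 0 8;0 0 0 0 0 0 8")

```text
t: 5.7
position: [0.4787, -0.3646, 0.1576]
tcp_rot: [0.075, 0.892, -0.161, 0.416]
ft_force: [0.9, 1.5, 0.2]
gripper_width: 0.084
```

```bash
python3 -c "
from h import *
R=rot().as_matrix();s=ctrl.read_state();p=s['position'];print(s['gripper_width'],p)
pts=[p+R@np.array([x,y,z]) for y in(-.004,.004) for z in(-.03,-.015,0,.014) for x in (-.011,.011)]
crop('side',180,230,120,100,6.5,'s7.png',proj('side',pts))"
```

```text
0.08391887150335196 [ 0.47868946 -0.36457035  0.15755146]
```

View pics/s6.png

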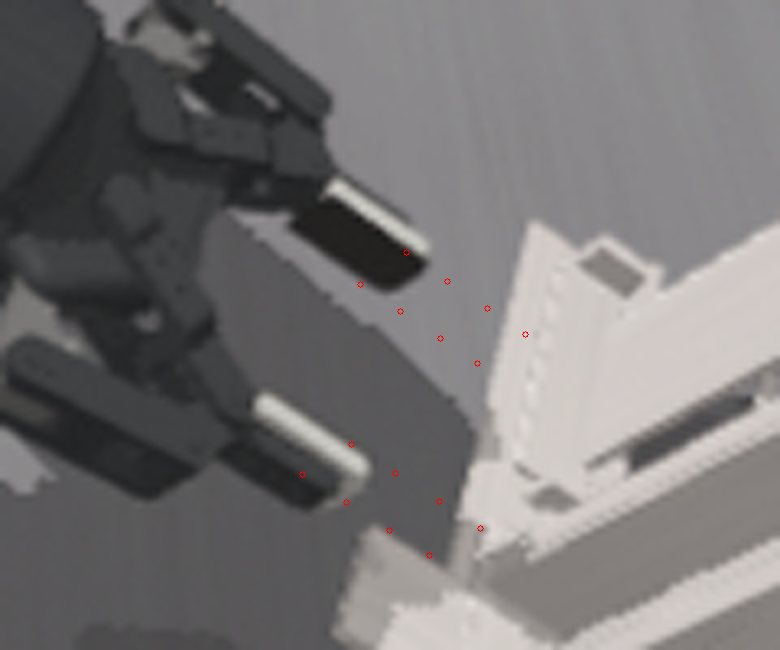

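View pics/s7.png

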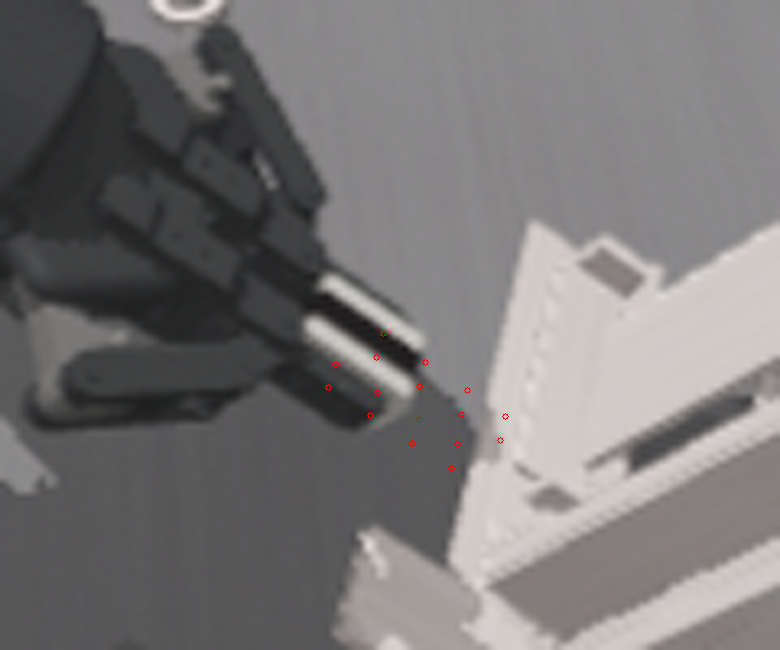

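```bash
python3 -c "
from h import *
plan(tg(-12,0,30),RG)"
```

```text
t 5.75 pos [ 0.4787 -0.3646  0.1576] shift [-0.0014 -0.0005  0.0824] rv [-0.0033  0.0005  0.0025] rows 2.0 F [-0.2 -0.3  1.3] q [-1.13  0.35  2.28  1.88  0.59 -0.92] g 0.081
```

>>> apply_moves(targets="-0.001 0 0 0 0 0 100;-0.001 0 0.01 0 0 0 100;-0.001 0 0.03 0 0 0 100;-0.001 0 0.055 0 0 0 100;-0.001 0 0.07 0 0 0 100")

```text
t: 6.17
position: [0.5293, -0.3839, 0.1109]
tcp_rot: [0.075, 0.892, -0.161, 0.416]
ft_force: [0.5, -0.5, -0.1]
gripper_width: 0.783
```

```bash
python3 -c "
from h import *
plan(tg(-12,0,-11),RG)
R=rot().as_matrix();p=ctrl.read_state()['position']
pts=[p+R@np.array([x,y,z]) for y in(-.0425,.0425) for z in(-.057,-.027) for x in (-.011,.011)]
crop('side',180,230,140,120,5.5,'s8.png',proj('side',pts))
crop('top',290,140,120,110,6,'t8.png',proj('top',pts))"
```

```text
t 6.17 pos [ 0.5293 -0.3839  0.1109] shift [-0.0005 -0.0009  0.052 ] rv [-0.0026  0.0002  0.0025] rows 1.2 F [ 0.5 -0.5 -0.1] q [-1.02  0.5   2.22  2.12  0.59 -1.1 ] g 0.783
```

View pics/s8.png

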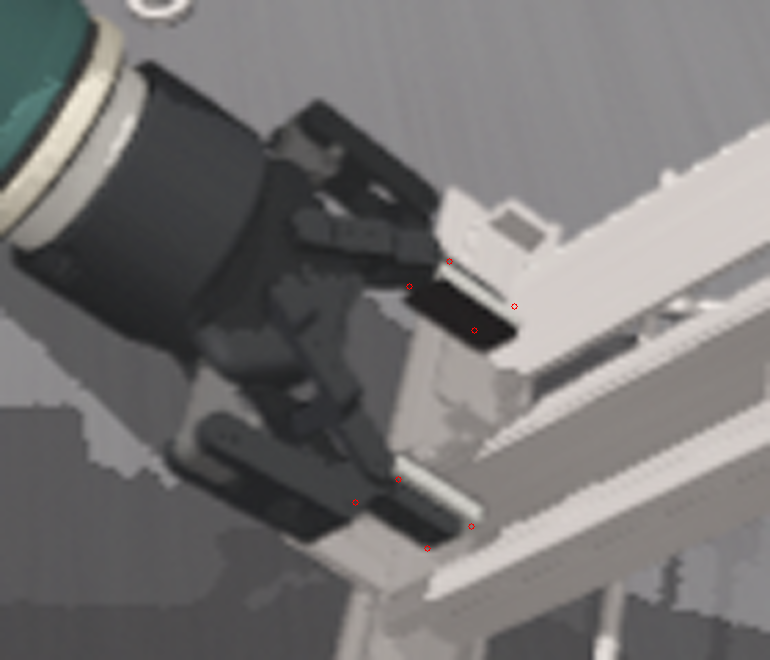

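View pics/t8.png

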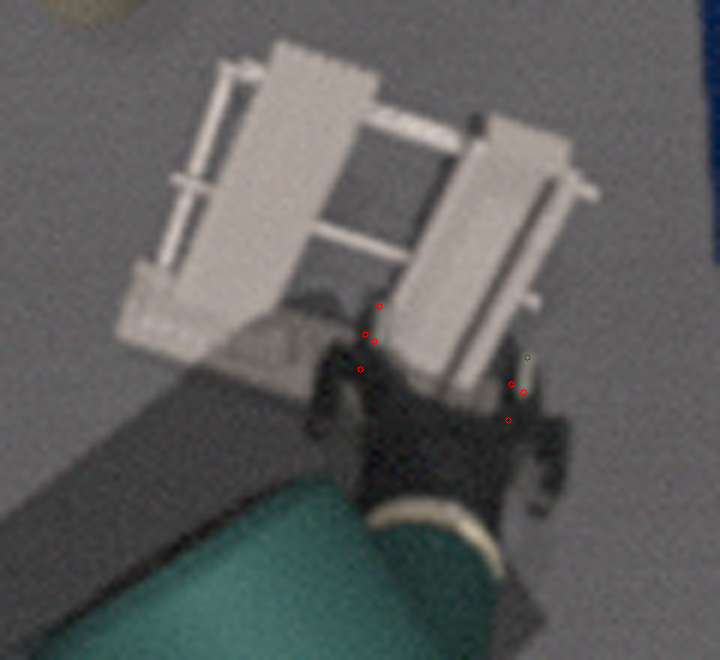

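>>> apply_moves(targets="0 -0.001 0.01 0 0 0 100;0 -0.001 0.025 0 0 0 100;0 -0.001 0.04 0 0 0 100;0 -0.001 0.052 0 0 0 100;0 -0.001 0.052 0 0 0 100")

```text
t: 6.68
position: [0.5667, -0.3964, 0.0778]
tcp_rot: [0.075, 0.892, -0.161, 0.416]
ft_force: [-0.6, -0.2, -0.2]
gripper_width: 0.998
```

```bash
python3 -c "
from h import *
plan(tg(-12,0,-11),RG)
crop('side',180,230,140,120,5.5,'s9.png')
crop('top',290,140,120,110,6,'t9.png')"
```

```text
t 6.68 pos [ 0.5667 -0.3964  0.0778] shift [-0.0004  0.0005  0.0004] rv [-0.0037  0.0005  0.0026] rows 0.0 F [-0.6 -0.2 -0.2] q [-0.96  0.6   2.15  2.23  0.58 -1.17] g 0.998
```

View pics/s9.png

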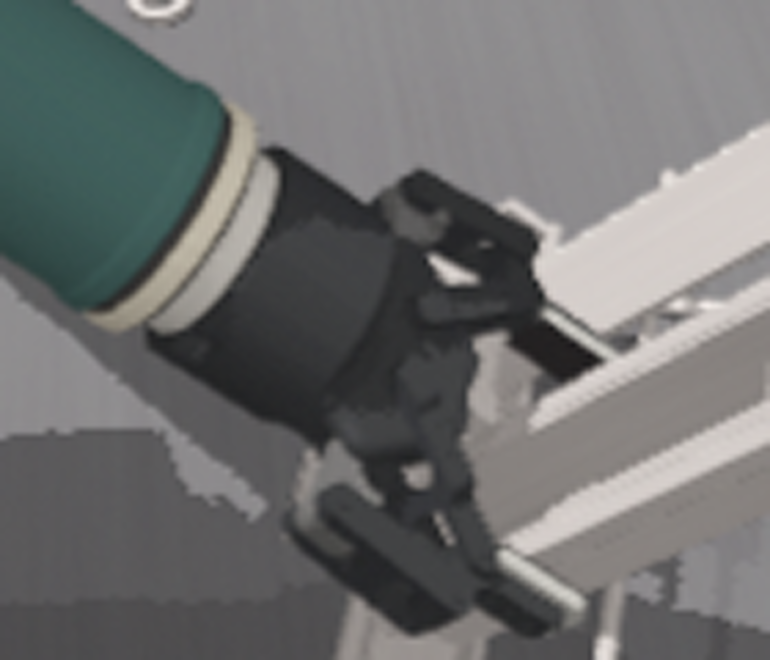

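View pics/t9.png

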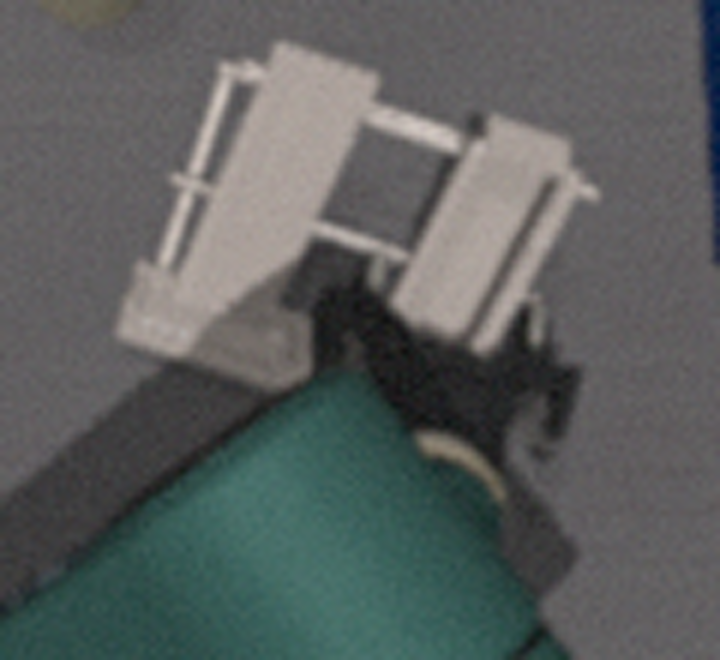

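>>> apply_moves(targets="0 0 0 0 0 0 60;0 0 0 0 0 0 60;0 0 0 0 0 0 60;0 0 0 0 0 0 60;0 0 0 0 0 0 60", grip_force=50)

```text
t: 7.2
position: [0.5652, -0.3958, 0.0791]
tcp_rot: [0.075, 0.892, -0.161, 0.416]
ft_force: [-6.4, 2.2, 5.4]
gripper_width: 0.741
```

```bash
python3 -c "
from h import *
plan(tg(-12,0,60),RG)
crop('side',180,230,140,120,5.5,'s10.png')"
```

```text
t 7.2 pos [ 0.5652 -0.3958  0.0791] shift [-0.0004  0.0004 -0.0684] rv [-0.0028  0.0003  0.0022] rows 1.6 F [-6.4  2.2  5.4] q [-0.96  0.6   2.16  2.23  0.58 -1.17] g 0.741
```

View pics/s10.png

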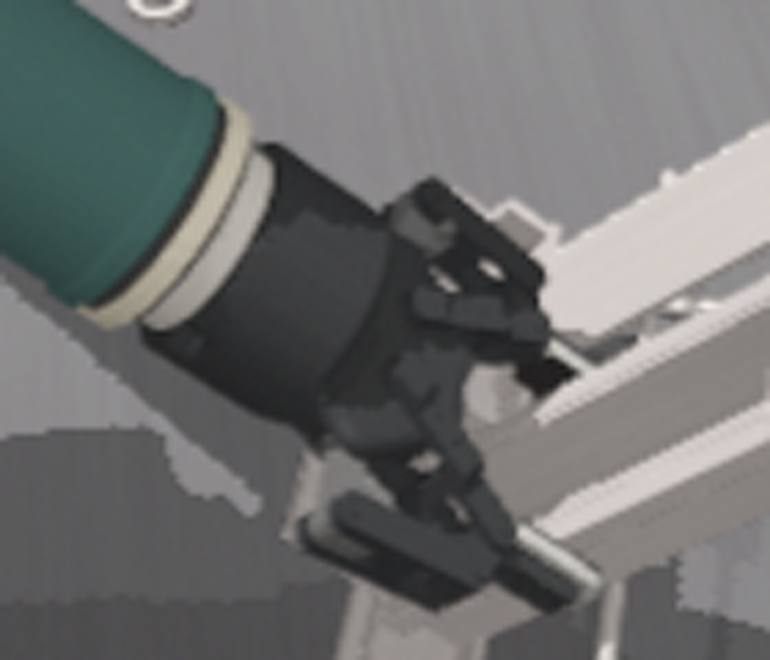

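>>> apply_moves(targets="0.006 0 -0.003 0 0 0 60;0.02 0 -0.015 0 0 0 60;0.035 0 -0.04 0 0 0 60;0.04 0 -0.07 0 0 0 60;0.04 0 -0.1 0 0 0 60")

```text
t: 7.67
position: [0.5181, -0.3783, 0.1748]
tcp_rot: [0.075, 0.892, -0.16, 0.416]
ft_force: [-0.9, -0.3, -2.0]
gripper_width: 0.738
```

```bash
python3 -c "
from h import *
plan(tg(-12,0,60),RG)
im=ctrl.grab_frame('side');cv2.imwrite('pics/s11.png',im[:,:,::-1])"
```

```text
t 7.67 pos [ 0.5181 -0.3783  0.1748] shift [-0.0414  0.0002  0.0316] rv [-0.0029 -0.0001  0.004 ] rows 1.2 F [-0.9 -0.3 -2. ] q [-1.04  0.34  2.19  1.81  0.52 -0.76] g 0.738
```

View pics/s11.png

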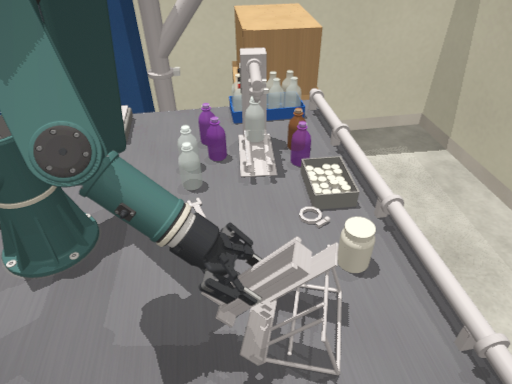

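```bash
python3 -c "
from h import *
plan([.5,-.34,.31],RG)"
```

```text
t 7.72 pos [ 0.5152 -0.3759  0.1764] shift [ 0.0851 -0.0282 -0.1064] rv [-0.0027  0.0004  0.0036] rows 3.3 F [-2.4  3.5 -0.2] q [-1.04  0.33  2.2   1.8   0.52 -0.76] g 0.734
```

>>> apply_moves(targets="0.085 -0.028 -0.106 0 0 0 60;0.085 -0.028 -0.106 0 0 0 60;0.085 -0.028 -0.106 0 0 0 60;0.085 -0.028 -0.106 0 0 0 60")

```text
t: 8.05
position: [0.505, -0.3452, 0.2914]
tcp_rot: [0.074, 0.892, -0.161, 0.416]
ft_force: [1.6, -0.0, -2.0]
gripper_width: 0.738
```

```bash
python3 -c "
from h import *
plan([.52,-.22,.30],down(-90))
im=ctrl.grab_frame('side');cv2.imwrite('pics/s12.png',im[:,:,::-1])"
```

```text
t 8.05 pos [ 0.505  -0.3452  0.2914] shift [-0.0127 -0.1226 -0.028 ] rv [ 0.1525 -0.8623 -0.3337] rows 7.5 F [ 1.6 -0.  -2. ] q [-1.03  0.05  2.12  1.18  0.54 -0.02] g 0.738
```

View pics/s12.png

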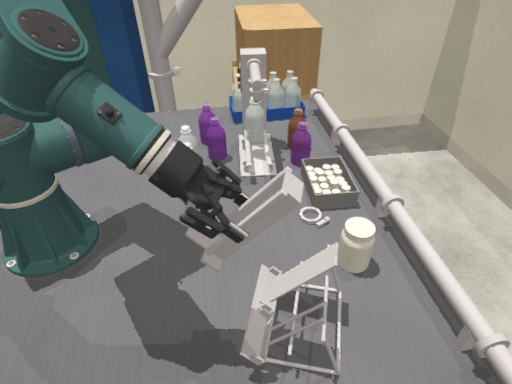

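>>> apply_moves(targets="-0.013 -0.123 -0.028 0.15 -0.86 -0.33 60;-0.013 -0.123 -0.028 0.15 -0.86 -0.33 60;-0.013 -0.123 -0.028 0.15 -0.86 -0.33 60;-0.013 -0.123 -0.028 0.15 -0.86 -0.33 60;-0.013 -0.123 -0.028 0.15 -0.86 -0.33 60")

```text
t: 8.52
position: [0.5188, -0.2213, 0.2969]
tcp_rot: [0.03, 0.961, -0.092, 0.26]
ft_force: [1.8, 1.7, -3.6]
gripper_width: 0.733
```

```bash
python3 -c "
from h import *
plan([.55,-.12,.30],down(-60))"
```

```text
t 8.52 pos [ 0.5188 -0.2213  0.2969] shift [ 0.0116 -0.1053  0.0021] rv [ 0.1982 -0.5024 -0.6982] rows 7.1 F [ 1.8  1.7 -3.6] q [-0.69 -0.01  1.91  0.33  0.79  0.89] g 0.733
```

>>> apply_moves(targets="0.012 -0.105 0.002 0.2 -0.5 -0.7 60;0.012 -0.105 0.002 0.2 -0.5 -0.7 60;0.012 -0.105 0.002 0.2 -0.5 -0.7 60;0.012 -0.105 0.002 0.2 -0.5 -0.7 60;0.012 -0.105 0.002 0.2 -0.5 -0.7 60")

```text
t: 8.93
position: [0.5525, -0.1202, 0.3022]
tcp_rot: [0.009, 0.983, 0.164, 0.08]
ft_force: [0.1, -1.3, -2.5]
gripper_width: 0.737
```

```bash
python3 -c "
from h import *
print(RT0.T@(np.array([.5652,-.3958,.0791])-tT0))
plan([.575,-.02,.25],down(-4.6))"
```

```text
[-0.0115792   0.00059447 -0.00844677]
t 8.93 pos [ 0.5525 -0.1202  0.3022] shift [ 0.0454 -0.0899  0.056 ] rv [ 0.13   -0.1118 -1.1576] rows 9.4 F [ 0.1 -1.3 -2.5] q [-0.38  0.15  1.59  0.07  1.25  0.84] g 0.737
```

>>> apply_moves(targets="0.045 -0.09 0.056 0.13 -0.11 -1.158 60;0.045 -0.09 0.056 0.13 -0.11 -1.158 60;0.045 -0.09 0.056 0.13 -0.11 -1.158 60;0.045 -0.09 0.056 0.13 -0.11 -1.158 60;0.045 -0.09 0.056 0.13 -0.11 -1.158 60")

```text
t: 9.35
position: [0.5744, -0.0201, 0.2476]
tcp_rot: [0.004, 0.888, 0.458, 0.039]
ft_force: [0.2, -1.3, -2.1]
gripper_width: 0.737
```

```bash
python3 -c "
from h import *
plan([.581,.0025,.15],down(-4.6))"
```

```text
t 9.35 pos [ 0.5744 -0.0201  0.2476] shift [ 0.0157 -0.0119  0.0985] rv [ 0.0594 -0.0534 -0.538 ] rows 4.4 F [ 0.2 -1.3 -2.1] q [-0.18  0.26  1.59  0.04  1.23  0.42] g 0.737
```

>>> apply_moves(targets="0.016 -0.012 0.099 0.059 -0.053 -0.538 60;0.016 -0.012 0.099 0.059 -0.053 -0.538 60;0.016 -0.012 0.099 0.059 -0.053 -0.538 60;0.016 -0.012 0.099 0.059 -0.053 -0.538 60;0.016 -0.012 0.099 0.059 -0.053 -0.538 60")

```text
t: 9.77
position: [0.5817, 0.001, 0.149]
tcp_rot: [-0.0, 0.736, 0.677, -0.0]
ft_force: [1.0, -1.0, -0.9]
gripper_width: 0.74
```

```bash
python3 -c "
from h import *
plan([.581,.0025,.05],down(-4.6))
crop('side',170,110,200,150,4,'s13.png')
crop('top',150,120,190,150,4,'t13.png')"
```

```text
t 9.77 pos [0.5817 0.001  0.149 ] shift [ 0.0014 -0.0007  0.099 ] rv [-0.0003  0.0003 -0.0022] rows 2.4 F [ 1.  -1.  -0.9] q [-0.12  0.4   1.63 -0.    1.11 -0.03] g 0.74
```

View pics/s13.png

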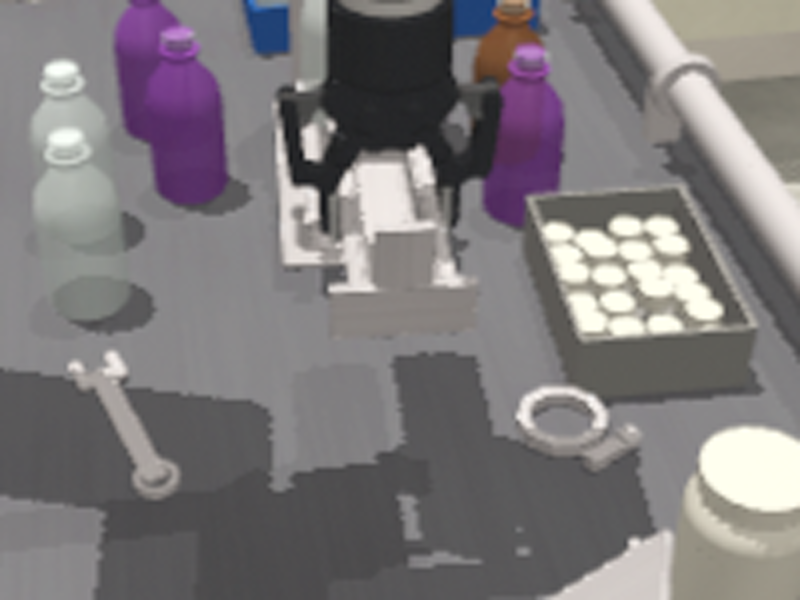

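View pics/t13.png

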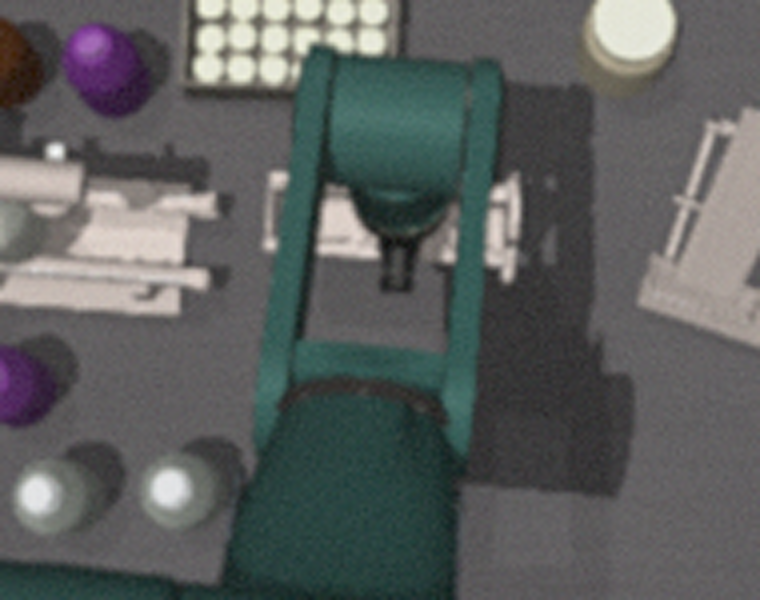

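>>> apply_moves(targets="0.001 0 0.04 0 0 0 60;0.001 0 0.08 0 0 0 60;0.001 0 0.11 0 0 0 60;0.001 0 0.13 0 0 0 60;0.001 0 0.135 0 0 0 60")

```text
t: 10.28
position: [0.5814, 0.0012, 0.0135]
tcp_rot: [-0.0, 0.739, 0.674, -0.0]
ft_force: [-1.2, -0.4, -2.3]
gripper_width: 0.738
```

```bash
python3 -c "
from h import *
plan([.581,.0025,-.008],down(-4.6))
crop('side',170,110,200,150,4,'s14.png')"
```

```text
t 10.28 pos [0.5814 0.0012 0.0135] shift [ 0.0013 -0.0005  0.0215] rv [-0.0003  0.0001 -0.0118] rows 0.5 F [-1.2 -0.4 -2.3] q [-0.12  0.58  1.74 -0.    0.82 -0.02] g 0.738
```

View pics/s14.png

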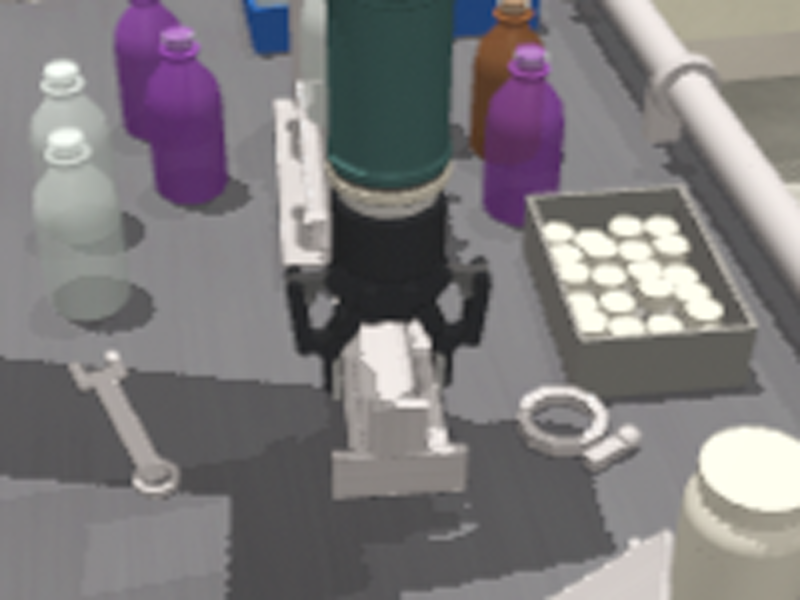

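>>> apply_moves(targets="0.001 0 0.003 0 0 -0.012 60;0.001 0 0.006 0 0 -0.012 60;0.001 0 0.009 0 0 -0.012 60;0.001 0 0.012 0 0 -0.012 60;0.001 0 0.012 0 0 -0.012 60")

```text
t: 10.75
position: [0.5855, 0.002, 0.0053]
tcp_rot: [0.003, 0.734, 0.679, 0.002]
ft_force: [-0.6, -0.2, -3.2]
gripper_width: 0.738
```

>>> apply_moves(targets="0 0 0.002 0 0 0 60;0 0 0.004 0 0 0 60;0 0 0.004 0 0 0 60")

```text
t: 11.0
position: [0.5851, 0.002, 0.0007]
tcp_rot: [0.003, 0.734, 0.679, 0.002]
ft_force: [-0.2, -1.0, -1.5]
gripper_width: 0.737
```

>>> apply_moves(targets="0 0 0.0015 0 0 0 60;0 0 0.003 0 0 0 60;0 0 0.003 0 0 0 60")

```text
t: 11.25
position: [0.5851, 0.002, -0.0024]
tcp_rot: [0.002, 0.734, 0.679, 0.002]
ft_force: [-0.7, -0.6, -2.4]
gripper_width: 0.734
```

>>> apply_moves(targets="0 0 0.001 0 0 0 60;0 0 0.002 0 0 0 60;0 0 0.002 0 0 0 60")

```text
t: 11.5
position: [0.5851, 0.002, -0.0043]
tcp_rot: [0.003, 0.734, 0.679, 0.002]
ft_force: [-0.7, 0.2, -1.4]
gripper_width: 0.737
```

>>> apply_moves(targets="0 0 0.001 0 0 0 60;0 0 0.002 0 0 0 60;0 0 0.002 0 0 0 60")

```text
t: 11.75
position: [0.5851, 0.002, -0.0063]
tcp_rot: [0.003, 0.734, 0.679, 0.002]
ft_force: [0.1, -0.2, -2.2]
gripper_width: 0.737
```

>>> apply_moves(targets="0 0 0.001 0 0 0 60;0 0 0.0015 0 0 0 60;0 0 0.0015 0 0 0 60")

```text
t: 12.0
position: [0.5854, 0.002, -0.0074]
tcp_rot: [0.003, 0.734, 0.679, 0.002]
ft_force: [-0.7, 0.3, -0.8]
gripper_width: 0.739
```

>>> apply_moves(targets="0 0 0.001 0 0 0 60;0 0 0.001 0 0 0 60")

```text
t: 12.17
position: [0.5854, 0.002, -0.0076]
tcp_rot: [0.003, 0.734, 0.679, 0.002]
ft_force: [-2.3, 0.1, 9.1]
gripper_width: 0.737
```

>>> apply_moves(targets="0 0 0.001 0 0 0 60;0 0 0.001 0 0 0 60")

```text
t: 12.33
position: [0.5854, 0.002, -0.0077]
tcp_rot: [0.003, 0.734, 0.679, 0.002]
ft_force: [-4.7, -0.3, 19.2]
gripper_width: 0.737
```

```bash
python3 -c "
from h import *
plan([.581,.0025,-.008],down(-4.6))
crop('side',220,170,100,90,7,'s15.png')"
```

```text
t 12.33 pos [ 0.5854  0.002  -0.0077] shift [ 0.0002 -0.0044  0.0003] rv [0.0069 0.0008 0.0025] rows 0.1 F [-4.7 -0.3 19.2] q [-0.11  0.61  1.74 -0.    0.78 -0.04] g 0.737
```

View pics/s15.png

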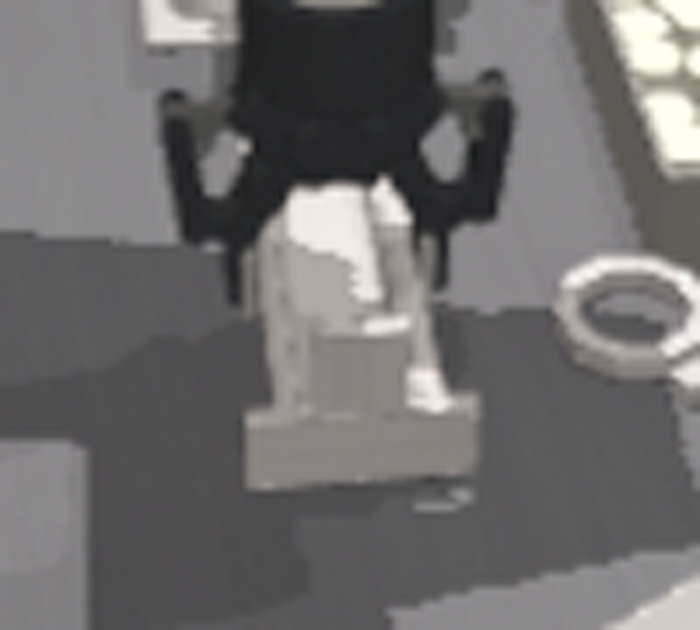

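>>> apply_moves(targets="0 0 -0.0015 0 0 0 60;0 0 -0.0015 0 0 0 76;0 0 -0.0015 0 0 0 82;0 0 -0.0015 0 0 0 95;0 0 -0.0015 0 0 0 95")

```text
t: 12.8
position: [0.5853, 0.002, -0.0083]
tcp_rot: [0.003, 0.734, 0.679, 0.002]
ft_force: [0.1, -0.1, -0.2]
gripper_width: 0.95
```

>>> apply_moves(targets="0 0 0 0 0 0 95;0 0 -0.01 0 0 0 95;0 0 -0.04 0 0 0 95;0 0 -0.08 0 0 0 95;0 0 -0.12 0 0 0 95")

```text
t: 13.22
position: [0.5833, 0.0022, 0.1129]
tcp_rot: [0.002, 0.734, 0.679, 0.001]
ft_force: [1.3, -0.2, -1.0]
gripper_width: 0.947
```

```bash
python3 -c "
from h import *
print(ctrl.read_state()['position'],ctrl.read_state()['ft_force'])
crop('side',170,110,200,150,4,'s16.png')
crop('top',150,120,190,150,4,'t16.png')"
```

```text
[0.58330264 0.00224968 0.11286577] [ 1.30247382 -0.20162293 -1.04243016]
```

View pics/s16.png

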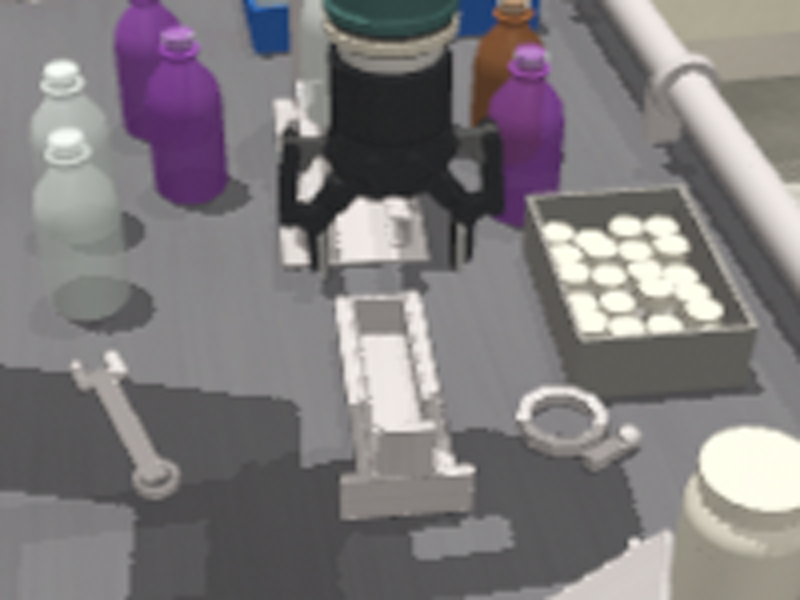

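View pics/t16.png

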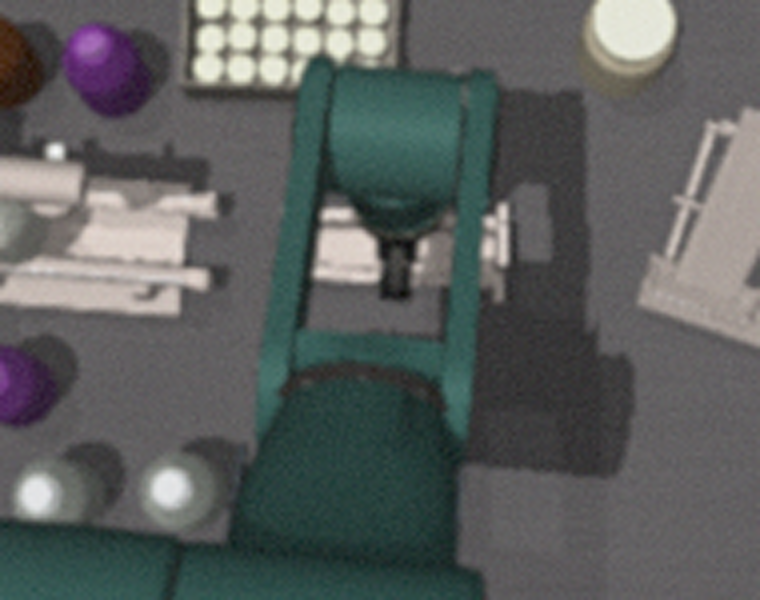

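```bash
cat >> h.py <<'E'
def fitflat(obs,x0,z=0):
    from scipy.optimize import least_squares
    def f(q):
        R=Rz(q[2]);r=[]
        for n,X,a in obs:r+=list(proj(n,R@(np.array(X)/1000)+[q[0],q[1],z])[0]-a)
        return r
    s=least_squares(f,x0,loss='soft_l1',x_scale=[.01,.01,1]);return s.x,np.round(f(s.x),1)
E
python3 - <<'E'
from h import *
S=lambda x,y:(x/4+170-.5,y/4+110-.5)
ob=[("side",(-100,44,0),S(343,516)),("side",(-100,-44,0),S(471,507)),("side",(-100,-44,36),S(475,470)),("side",(-100,44,36),S(340,480)),("side",(100,32,36),S(338,297)),("side",(100,-32,36),S(416,292)),("side",(-100,18,78),S(373,430)),("side",(-100,-18,78),S(435,423))]
q,r=fitflat(ob,[.586,.0136,85.4]);print(q,r)
plan([.5785,-.082,.15],down(85.4))
crop('side',220,170,80,80,8,'s17.png')
overlay('side',TR,Rz(q[2]),np.array([q[0],q[1],0]),220,170,80,80,8,'s17o.png')
E
```

```text
[5.86931340e-01 1.45281373e-02 8.55317444e+01] [-0.5  0.4 -0.1  0.4 -0.5 -0.   0.  -0.2 -0.8 -0.6  0.5 -0.6  1.7 -0.2
  0.1  0.6]
t 13.32 pos [0.5897 0.0017 0.1191] shift [-0.0843 -0.0041 -0.0309] rv [ 0.014   0.0159 -1.5681] rows 12.5 F [ 1.6  0.3 -0.3] q [-0.11  0.44  1.66 -0.    1.03 -0.04] g 0.946
```

View pics/s17o.png

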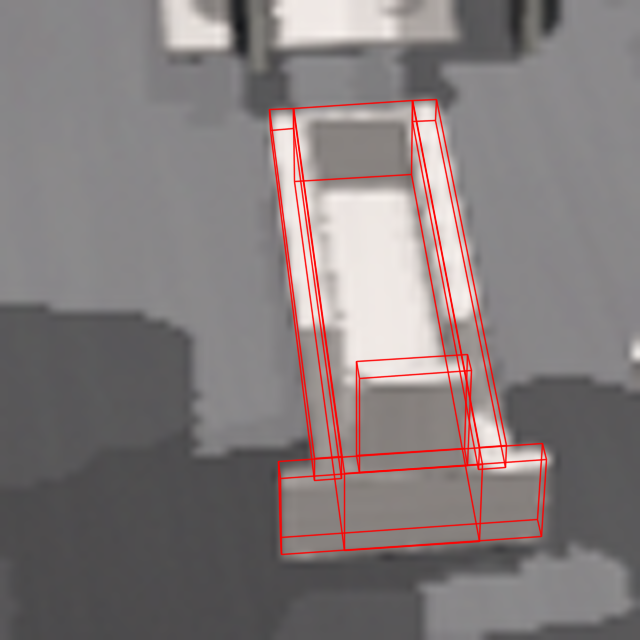

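>>> apply_moves(targets="-0.084 -0.004 -0.031 0.014 0.016 -1.57 60;-0.084 -0.004 -0.031 0.014 0.016 -1.57 50;-0.084 -0.004 -0.031 0.014 0.016 -1.57 50;-0.084 -0.004 -0.031 0.014 0.016 -1.57 50;-0.084 -0.004 -0.031 0.014 0.016 -1.57 50")

```text
t: 13.83
position: [0.5726, -0.0822, 0.1417]
tcp_rot: [-0.002, 0.494, 0.869, 0.001]
ft_force: [-0.0, 0.6, 0.7]
gripper_width: 0.5
```

```bash
python3 -c "
from h import *
plan([.5794,-.0812,.15],down(85.5))"
```

```text
t 13.83 pos [ 0.5726 -0.0822  0.1417] shift [-0.0026  0.0064 -0.0083] rv [ 0.0021 -0.0047 -0.9551] rows 7.6 F [-0.   0.6  0.7] q [-0.26  0.41  1.64  0.    1.1  -0.8 ] g 0.5
```

>>> apply_moves(targets="-0.003 0.006 -0.008 0.002 -0.005 -0.955 50;-0.003 0.006 -0.008 0.002 -0.005 -0.955 50;-0.003 0.006 -0.008 0.002 -0.005 -0.955 50;-0.003 0.006 -0.008 0.002 -0.005 -0.955 50;-0.003 0.006 -0.008 0.002 -0.005 -0.955 50")

```text
t: 14.25
position: [0.579, -0.0805, 0.149]
tcp_rot: [-0.001, 0.202, 0.979, 0.0]
ft_force: [-0.3, 0.5, 0.3]
gripper_width: 0.502
```

```bash
python3 -c "
from h import *
plan([.5794,-.0812,.09],down(85.5))"
```

```text
t 14.25 pos [ 0.579  -0.0805  0.149 ] shift [-0.0008 -0.0005  0.059 ] rv [ 0.0007 -0.0026 -0.3282] rows 2.6 F [-0.3  0.5  0.3] q [-0.26  0.41  1.62  0.    1.12 -1.42] g 0.502
```

>>> apply_moves(targets="-0.001 0 0 0.001 -0.003 -0.328 50;-0.001 0 0.01 0.001 -0.003 -0.328 50;-0.001 0 0.03 0.001 -0.003 -0.328 50;-0.001 0 0.06 0.001 -0.003 -0.328 50;-0.001 0 0.06 0.001 -0.003 -0.328 50")

```text
t: 14.67
position: [0.5762, -0.0799, 0.0849]
tcp_rot: [-0.004, 0.042, 0.999, 0.001]
ft_force: [-1.3, 0.1, -0.0]
gripper_width: 0.5
```

```bash
python3 -c "
from h import *
plan([.5794,-.0812,.027],down(85.5))
crop('side',210,120,120,130,5,'s18.png')
crop('top',150,120,190,150,4,'t18.png')"
```

```text
t 14.67 pos [ 0.5762 -0.0799  0.0849] shift [-0.0037 -0.0011  0.0579] rv [ 0.001  -0.0073 -0.0063] rows 1.4 F [-1.3  0.1 -0. ] q [-0.26  0.48  1.68 -0.    0.98 -1.74] g 0.5
```

View pics/s18.png

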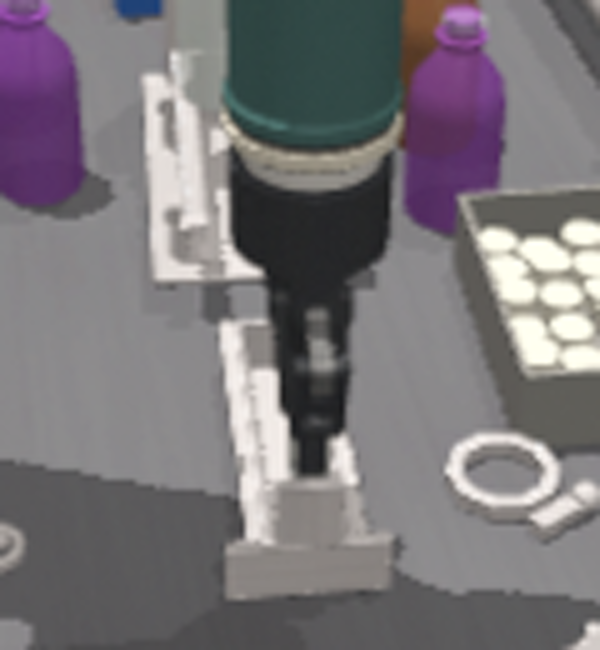

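View pics/t18.png

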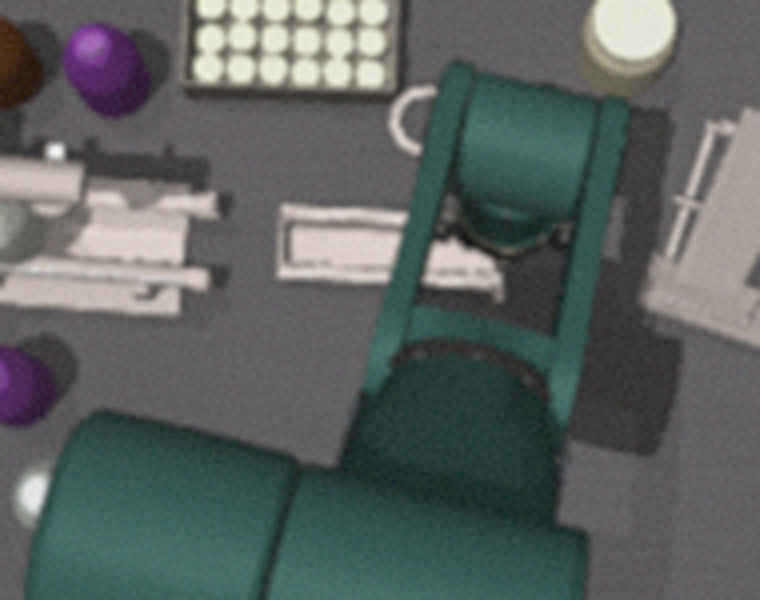

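>>> apply_moves(targets="-0.004 -0.001 0.01 0.001 -0.007 -0.006 50;-0.004 -0.001 0.025 0.001 -0.007 -0.006 50;-0.004 -0.001 0.04 0.001 -0.007 -0.006 50;-0.004 -0.001 0.053 0.001 -0.007 -0.006 50;-0.004 -0.001 0.057 0.001 -0.007 -0.006 50")

```text
t: 15.18
position: [0.5852, -0.0825, 0.0335]
tcp_rot: [0.005, 0.04, 0.999, -0.001]
ft_force: [-0.3, -0.1, -0.1]
gripper_width: 0.499
```

```bash
python3 -c "
from h import *
plan([.5794,-.0812,.027],down(85.5))
R=rot().as_matrix();p=ctrl.read_state()['position']
pts=[p+R@np.array([x,y,-.02]) for y in(-.02125,.02125)  for x in (-.011,.011)]
crop('side',220,150,90,90,7,'s19.png',proj('side',pts))"
```

```text
t 15.18 pos [ 0.5852 -0.0825  0.0335] shift [0.006  0.0009 0.0064] rv [-0.0018  0.0098 -0.0007] rows 0.2 F [-0.3 -0.1 -0.1] q [-0.26  0.56  1.71 -0.    0.86 -1.75] g 0.499
```

View pics/s19.png

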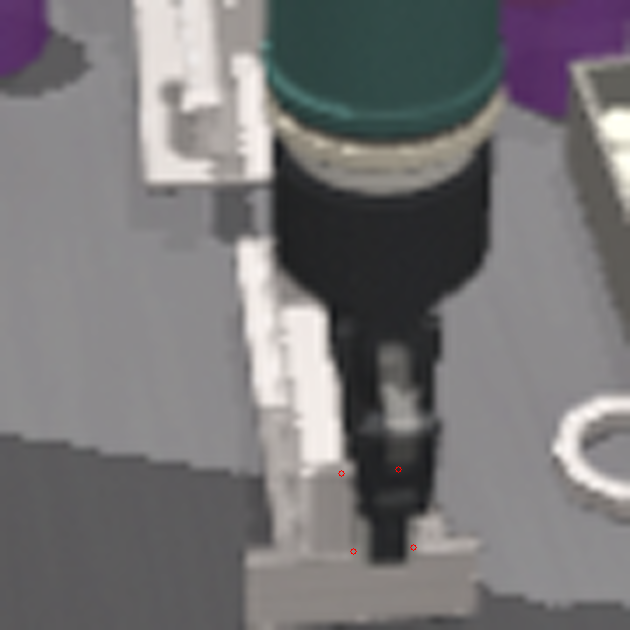

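>>> apply_moves(targets="0 0 0 0 0 0 50;0 0 0 0 0 0 50")

```text
t: 15.4
position: [0.5866, -0.0828, 0.0352]
tcp_rot: [0.006, 0.039, 0.999, -0.001]
ft_force: [0.9, 0.4, -0.2]
gripper_width: 0.5
```

```bash
python3 -c "
from h import *
plan([.5794,-.0812,.027],down(85.5))"
```

```text
t 15.4 pos [ 0.5866 -0.0828  0.0352] shift [0.0074 0.0011 0.0081] rv [-0.0023  0.0128 -0.0004] rows 0.3 F [ 0.9  0.4 -0.2] q [-0.26  0.55  1.71 -0.    0.86 -1.75] g 0.5
```

>>> apply_moves(targets="0.007 0.001 0.008 -0.002 0.013 0 50;0.007 0.001 0.008 -0.002 0.013 0 50;0.007 0.001 0.008 -0.002 0.013 0 50")

```text
t: 15.65
position: [0.5781, -0.0809, 0.0258]
tcp_rot: [-0.001, 0.039, 0.999, 0.0]
ft_force: [0.0, 0.4, -0.8]
gripper_width: 0.503
```

```bash
python3 -c "
from h import *
plan([.5794,-.0812,.027],down(85.5))
R=rot().as_matrix();p=ctrl.read_state()['position']
pts=[p+R@np.array([x,y,-.02]) for y in(-.02125,.02125)  for x in (-.011,.011)]
crop('side',220,150,90,90,7,'s20.png',proj('side',pts))"
```

```text
t 15.65 pos [ 0.5781 -0.0809  0.0258] shift [-0.0013 -0.0002 -0.0012] rv [ 0.0002 -0.003  -0.0003] rows 0.0 F [ 0.   0.4 -0.8] q [-0.26  0.57  1.72 -0.    0.86 -1.75] g 0.503
```

View pics/s20.png

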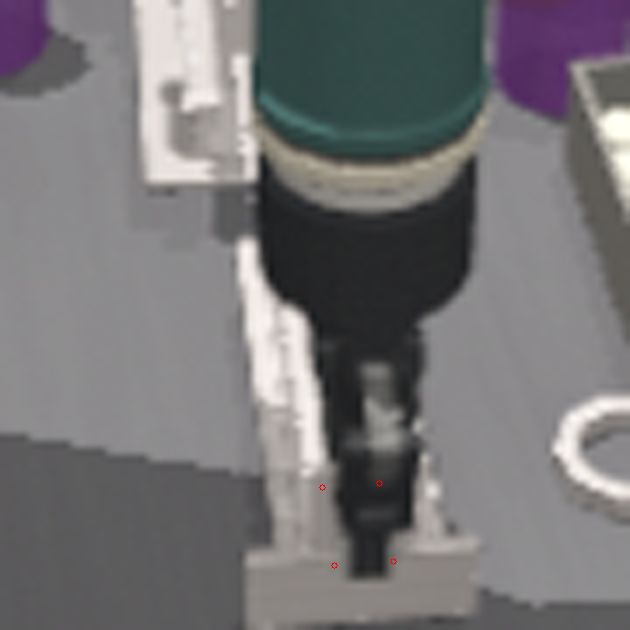

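>>> apply_moves(targets="0 0 0 0 0 0 2;0 0 0 0 0 0 2;0 0 0 0 0 0 2;0 0 0 0 0 0 2;0 0 0 0 0 0 2", grip_force=90)

```text
t: 16.12
position: [0.5792, -0.0813, 0.0262]
tcp_rot: [-0.001, 0.039, 0.999, -0.0]
ft_force: [-0.2, -0.5, 4.0]
gripper_width: 0.081
```

```bash
python3 -c "
from h import *
plan([.5794,-.0812,.027],down(85.5))
crop('side',220,150,90,90,7,'s21.png')"
```

```text
t 16.12 pos [ 0.5792 -0.0813  0.0262] shift [-0.0002  0.0001 -0.0008] rv [-0.0003 -0.0012 -0.0001] rows 0.0 F [-0.2 -0.5  4. ] q [-0.26  0.57  1.72 -0.    0.86 -1.75] g 0.081
```

View pics/s21.png

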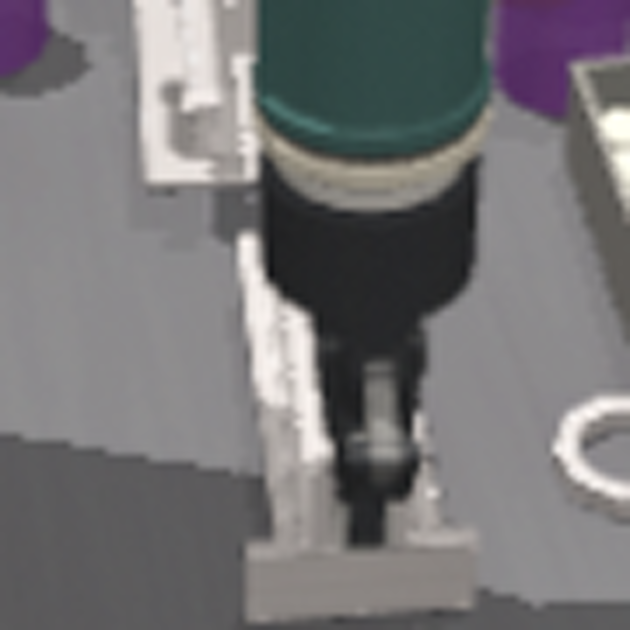

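>>> apply_moves(targets="0 0 -0.005 0 0 0 2;0 0 -0.012 0 0 0 2;0 0 -0.022 0 0 0 2;0.0045 0 -0.022 0 0 0 2;0.0045 0 -0.022 0 0 0 2")

```text
t: 16.58
position: [0.574, -0.0807, 0.0487]
tcp_rot: [-0.001, 0.039, 0.999, -0.0]
ft_force: [0.4, -0.5, -2.4]
gripper_width: 0.083
```

>>> apply_moves(targets="0 0 0 0 0 0 2;0 0 0 0 0 0 2")

```text
t: 16.75
position: [0.574, -0.0806, 0.0477]
tcp_rot: [-0.001, 0.039, 0.999, 0.0]
ft_force: [-0.6, -1.4, -2.9]
gripper_width: 0.085
```

```bash
python3 -c "
from h import *
plan([.575,-.0812,.0482],down(85.5))
crop('side',210,120,100,110,7,'s22.png')
crop('top',180,155,100,60,8,'t22.png')"
```

```text
t 16.75 pos [ 0.574  -0.0806  0.0477] shift [-0.0011 -0.0005 -0.0005] rv [ 0.     -0.0024 -0.0002] rows 0.0 F [-0.6 -1.4 -2.9] q [-0.26  0.53  1.72 -0.    0.9  -1.75] g 0.085
```

View pics/s22.png

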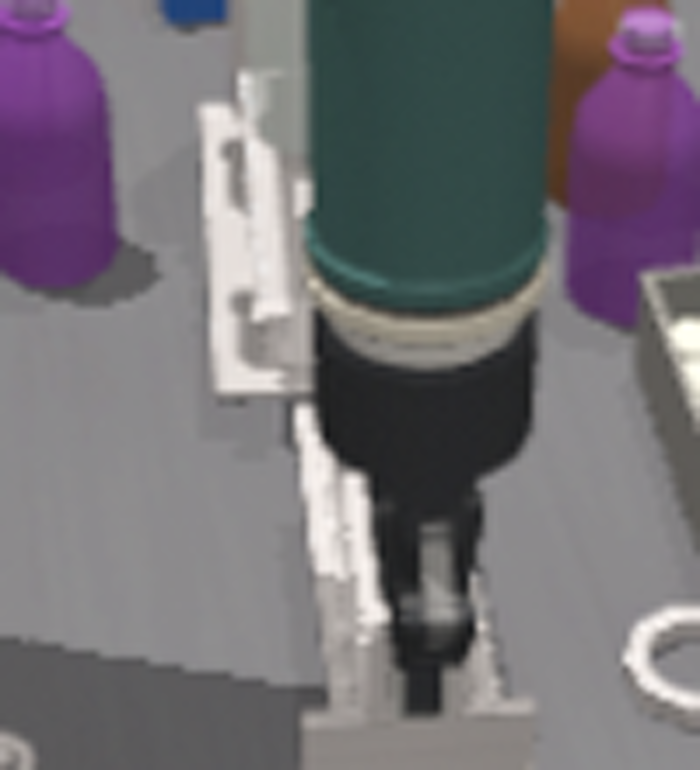

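View pics/t22.png

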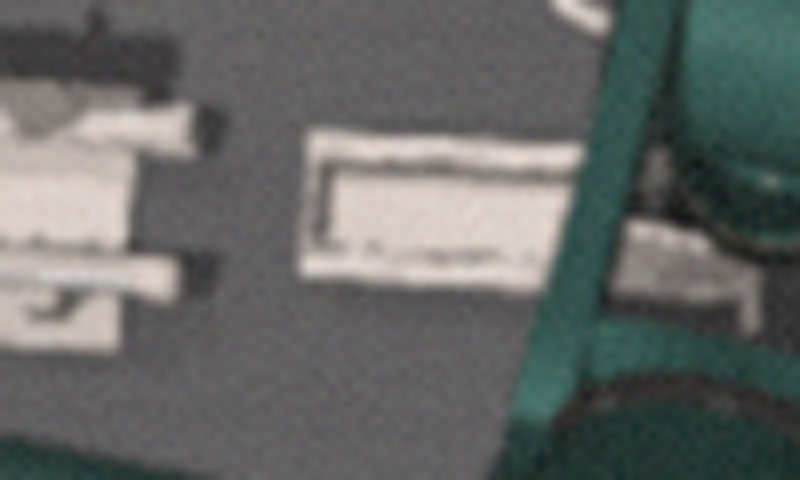

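```bash
cat >> h.py <<'E'
def both(n,Tt,Ty,x0,y0,w,h,k,out,fi=None,im=None):
    im=ctrl.grab_frame(n) if im is None else im
    F=np.load("fi.npz");Rf,tf=(F['R'],F['t']) if fi is None else fi
    c=np.ascontiguousarray(cv2.resize(im[y0:y0+h,x0:x0+w,::-1],None,fx=k,fy=k,interpolation=cv2.INTER_CUBIC))
    rails=[box(20,225,-38,-25.5,42,64),box(20,225,25.5,38,42,64),box(245,305,-42.5,42.5,0,330)]
    mouth=[box(0,0.1,-42,-29.5,38,68),box(0,.1,29.5,42,38,68)]
    for M,R,t,col in((TR,Rz(Ty),np.array(Tt),(0,0,255)),(rails,Rf,tf,(255,0,0)),(mouth,Rf,tf,(0,160,0))):
      for P,E in M:
        q=(proj(n,P@R.T+t)-[x0,y0]+.5)*k
        for i,j in E: cv2.line(c,tuple(int(v) for v in q[i]),tuple(int(v) for v in q[j]),col,1,cv2.LINE_AA)
    cv2.imwrite("pics/"+out,c)
E
python3 -c "
from h import *
both('top',[.5817,.0152,.0215],85.5,130,145,130,80,6,'t23.png')
both('side',[.5817,.0152,.0215],85.5,210,120,100,110,7,'s23.png')"
```

```text
(no output)
```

View pics/t23.png

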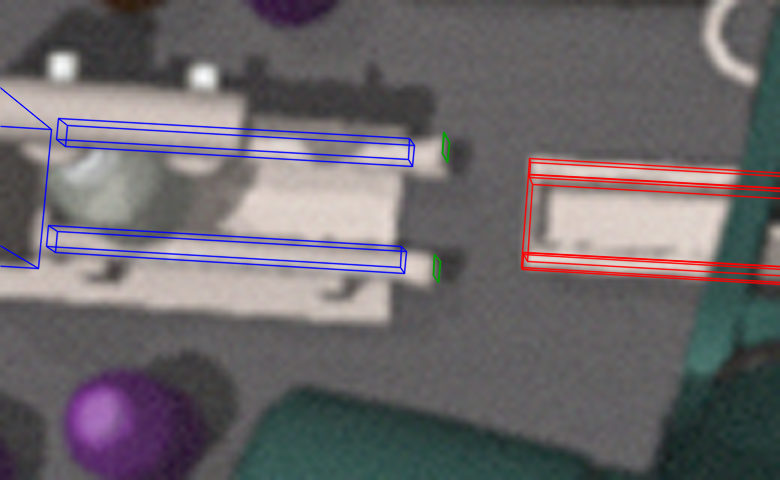

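View pics/s23.png

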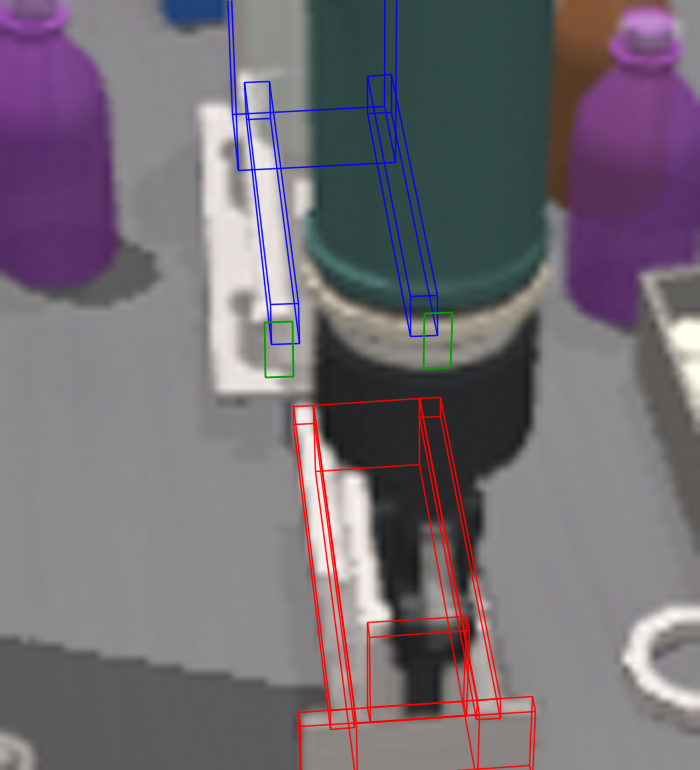

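```bash
python3 -c "
from h import *
im=cv2.imread('pics/side0.png')[:,:,::-1]
both('side',[.5817,.0152,.2],85.5,225,110,65,75,11,'s24.png',im=im)
crop('side',225,110,65,75,11,'s24c.png',im=im)"
```

```text
(no output)
```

View pics/s24.png

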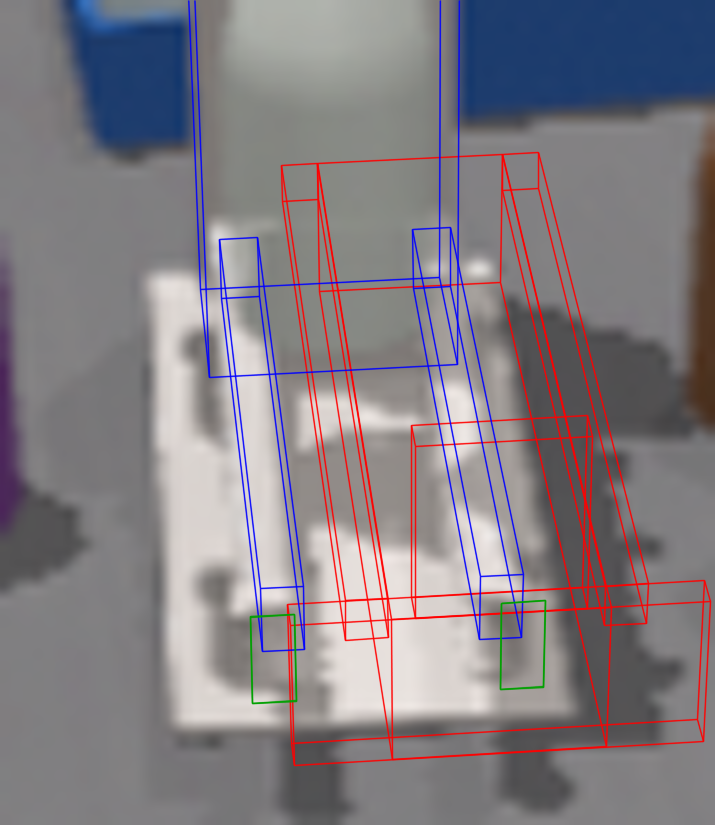

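View pics/s24c.png

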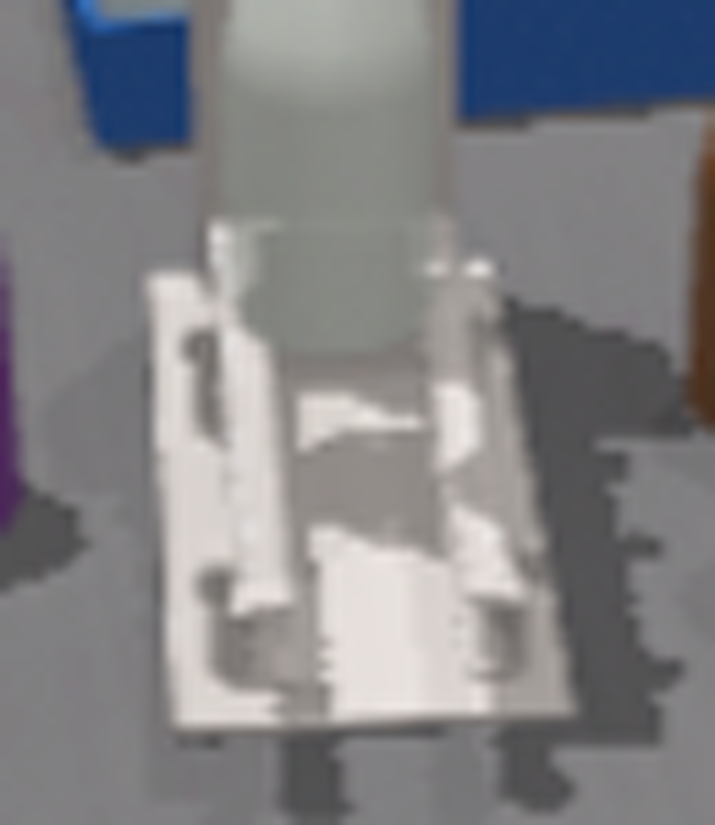

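```bash
python3 -c "
from h import *
for p in[(240.4,175.6),(276.8,174.3)]: print('side base',onz('side',p,0).round(4))
im=cv2.imread('pics/top0.png')[:,:,::-1]
both('top',[.5817,.0152,.5],85.5,115,150,95,55,8,'t25.png',im=im)
crop('top',115,150,95,55,8,'t25c.png',im=im)"
```

```text
side base [0.5341 0.2124 0.    ]
side base [0.6543 0.1983 0.    ]
```

View pics/t25.png

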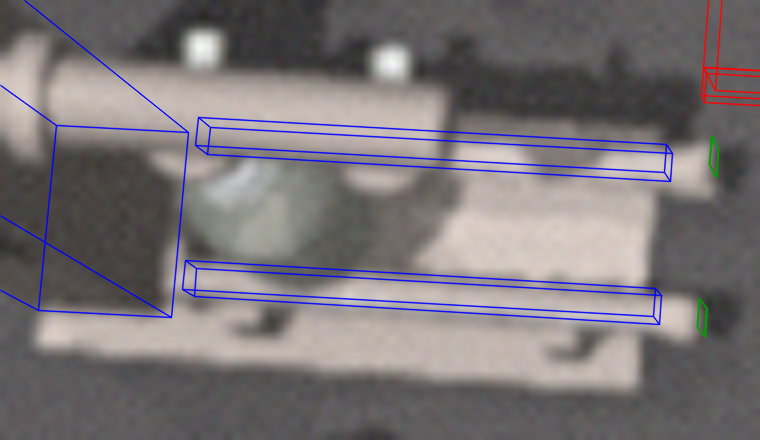

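View pics/t25c.png

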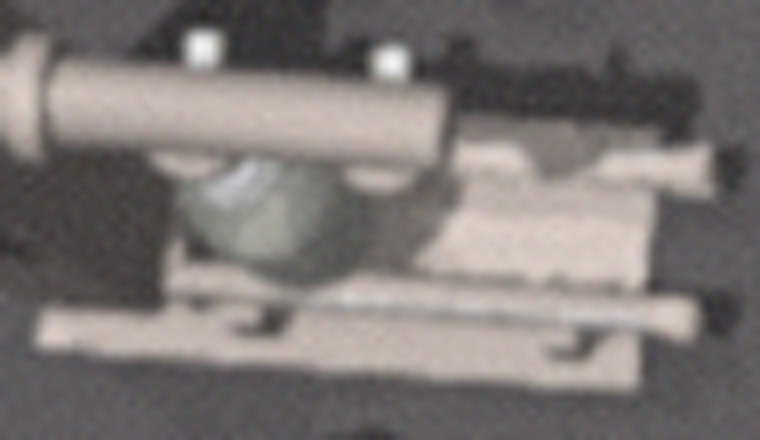

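```bash
cat >> h.py <<'E'
MO=np.array([.591,.1648]);YF=84.75
def tabp(s,z=.0482,lat=0):
    d=np.array([np.cos(np.radians(YF)),np.sin(np.radians(YF))]);n=np.array([-d[1],d[0]])
    return [*(MO+d*s+n*lat),z]
E
python3 -c "
from h import *
print(tabp(-.206));plan(tabp(-.206),down(84.75))"
```

```text
[np.float64(0.5721506665553391), np.float64(-0.04033581508038031), 0.0482]
t 16.95 pos [ 0.5742 -0.0807  0.0476] shift [ 0.0052  0.0401 -0.0006] rv [ 0.     -0.0024  0.0128] rows 1.0 F [ 0.4 -0.3 -2.6] q [-0.26  0.53  1.72 -0.    0.9  -1.75] g 0.081
```

>>> apply_moves(targets="0.005 0.008 -0.001 0 -0.002 0.013 2;0.005 0.018 -0.001 0 -0.002 0.013 2;0.005 0.03 -0.001 0 -0.002 0.013 2;0.005 0.04 -0.001 0 -0.002 0.013 2;0.005 0.04 -0.001 0 -0.002 0.013 2")

```text
t: 17.37
position: [0.5724, -0.0378, 0.0489]
tcp_rot: [-0.0, 0.045, 0.999, 0.0]
ft_force: [-0.6, 0.0, -1.9]
gripper_width: 0.078
```

>>> apply_moves(targets="0 0 0 0 0 0 2;0 0 0 0 0 0 2")

```text
t: 17.53
position: [0.5727, -0.0402, 0.0489]
tcp_rot: [0.0, 0.045, 0.999, -0.0]
ft_force: [-1.1, 0.0, -1.4]
gripper_width: 0.084
```

```bash
python3 -c "
from h import *
plan(tabp(-.206),down(84.75))
p=ctrl.read_state()['position'];o=np.array([p[0],p[1],p[2]-.0262])+Rz(84.8)@np.array([.096,0,0]);o[2]=p[2]-.0262;print(o)
fi=(Rz(YF),np.array([*MO,0]))
im=ctrl.grab_frame('top');both('top',o,84.8,150,150,95,60,8,'t26.png',fi,im);crop('top',150,150,95,60,8,'t26c.png',im=im)
im=ctrl.grab_frame('side');both('side',o,84.8,220,130,80,80,9,'s26.png',fi,im);crop('side',220,130,80,80,9,'s26c.png',im=im)"
```

```text
t 17.53 pos [ 0.5727 -0.0402  0.0489] shift [ 0.0005 -0.0002  0.0007] rv [-0.0004  0.0003  0.0009] rows 0.0 F [-1.1  0.  -1.4] q [-0.19  0.52  1.73 -0.    0.89 -1.67] g 0.084
[0.58140873 0.05537077 0.02272043]
```

View pics/t26.png

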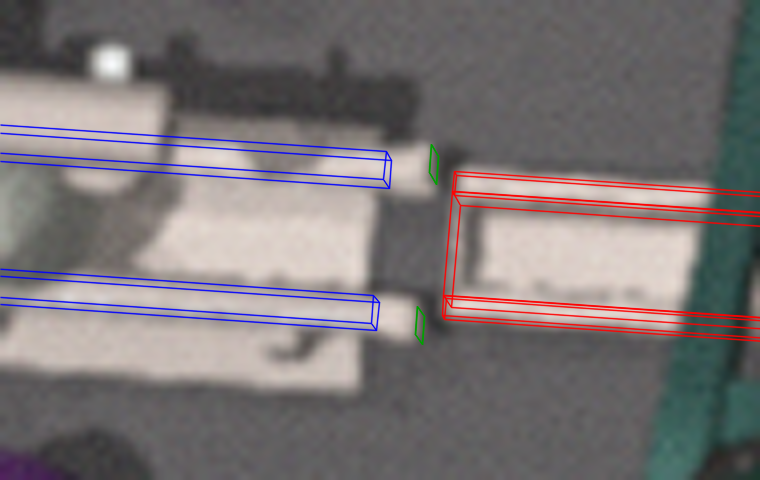

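View pics/t26c.png

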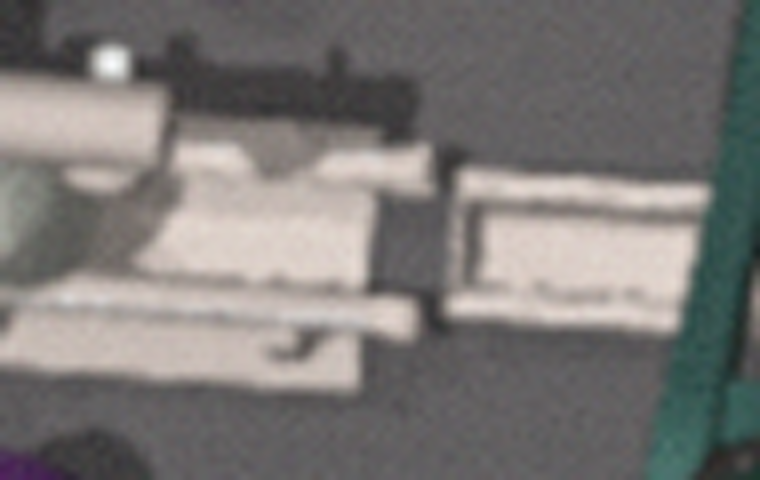

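View pics/s26.png

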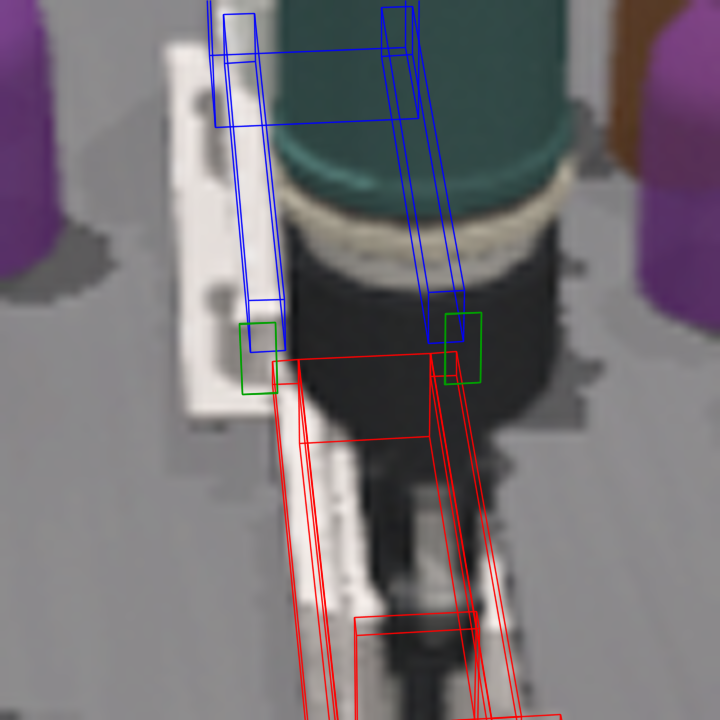

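View pics/s26c.png

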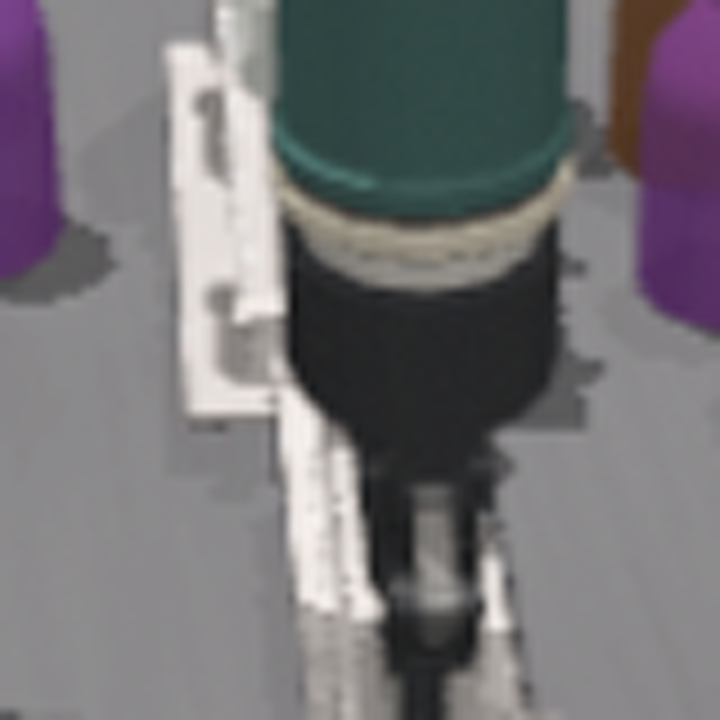

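>>> apply_moves(targets="0.002 0.002 0.001 0 0 0 2;0.002 0.006 0.001 0 0 0 2;0.002 0.011 0.001 0 0 0 2;0.002 0.016 0.001 0 0 0 2;0.002 0.018 0.001 0 0 0 2")

```text
t: 18.05
position: [0.5722, -0.0215, 0.0479]
tcp_rot: [0.0, 0.046, 0.999, 0.0]
ft_force: [-0.3, 0.8, -1.2]
gripper_width: 0.082
```

>>> apply_moves(targets="0 0 0 0 0 0 2")

```text
t: 18.13
position: [0.5722, -0.0217, 0.0479]
tcp_rot: [0.0, 0.045, 0.999, 0.0]
ft_force: [-0.7, -0.1, -2.5]
gripper_width: 0.08
```

```bash
python3 -c "
from h import *
plan(tabp(-.188),down(84.75))
im=ctrl.grab_frame('top');crop('top',150,150,95,60,8,'t27c.png',im=im)
im=ctrl.grab_frame('side');crop('side',220,130,80,80,9,'s27c.png',im=im)"
```

```text
t 18.13 pos [ 0.5722 -0.0217  0.0479] shift [-0.0016 -0.0006 -0.0003] rv [0.0001 0.0001 0.0006] rows 0.0 F [-0.7 -0.1 -2.5] q [-0.16  0.52  1.74  0.    0.88 -1.64] g 0.08
```

View pics/t27c.png

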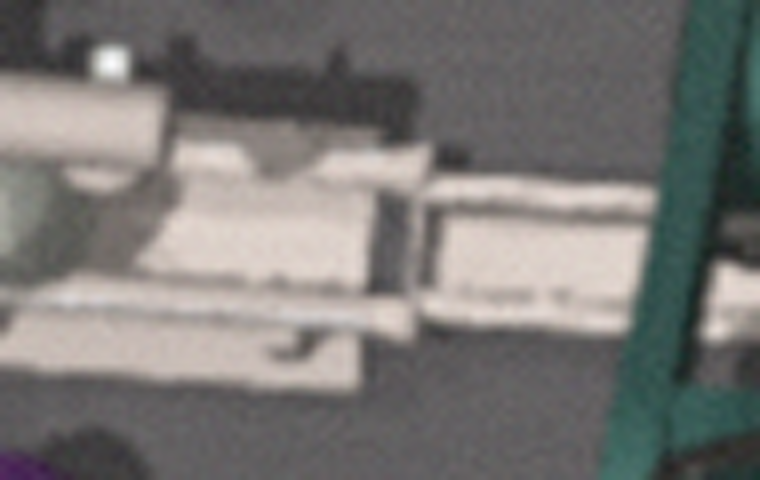

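View pics/s27c.png

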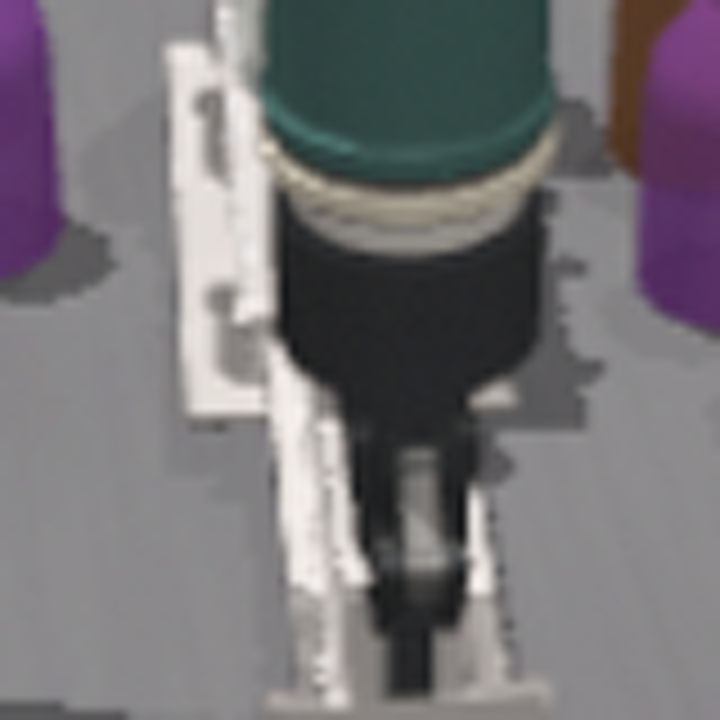

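```bash
python3 -c "
from h import *
ims=np.mean([ctrl.grab_frame('top').astype(float) for _ in range(4)],0).astype(np.uint8)
crop('top',185,162,45,34,17,'t28.png',im=ims)
p=ctrl.read_state()['position'];o=np.array([p[0],p[1],0])+Rz(84.75)@np.array([.096,0,0]);o[2]=p[2]-.0262
both('top',o,84.75,185,162,45,34,17,'t28o.png',(Rz(YF),np.array([*MO,0])),ims)"
```

```text
(no output)
```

View pics/t28.png

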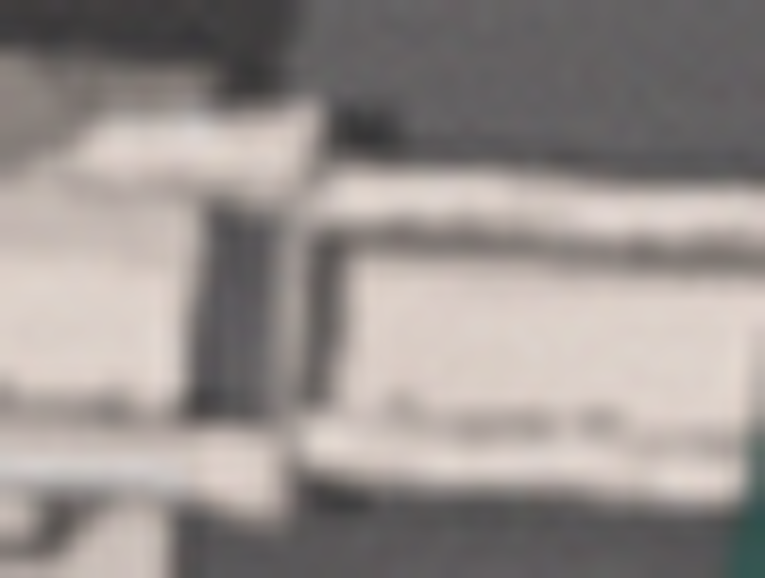

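View pics/t28o.png

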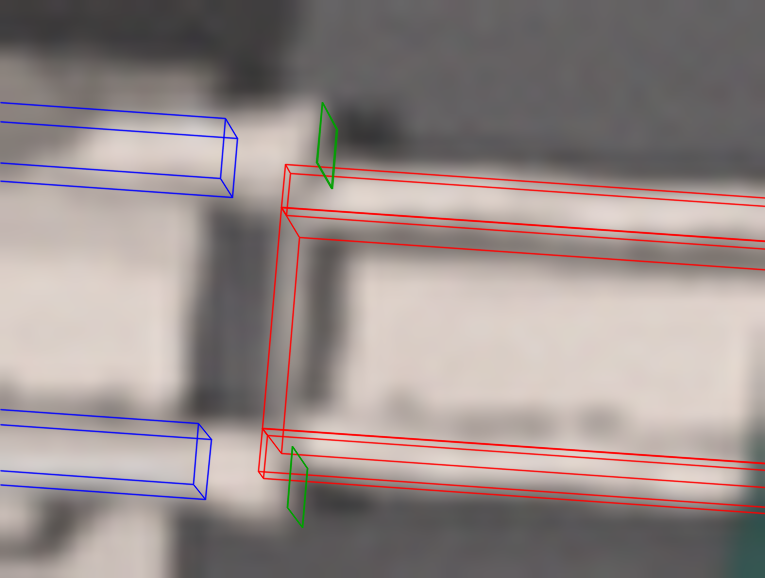

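>>> apply_moves(targets="0 0.004 0 0 0 0 2;0 0.008 0 0 0 0 2;0 0.013 0 0 0 0 2;0 0.018 0 0 0 0 2;0 0.02 0 0 0 0 2")

```text
t: 18.85
position: [0.574, -0.0015, 0.0479]
tcp_rot: [0.0, 0.046, 0.999, 0.0]
ft_force: [-0.5, -0.2, -2.7]
gripper_width: 0.083
```

```bash
python3 -c "
from h import *
plan(tabp(-.168),down(84.75));print(ctrl.read_state()['wrist_torque'])"
```

```text
t 18.85 pos [ 0.574  -0.0015  0.0479] shift [-0.0017 -0.0009 -0.0003] rv [ 0.0002 -0.      0.0003] rows 0.0 F [-0.5 -0.2 -2.7] q [-0.12  0.52  1.73  0.    0.89 -1.6 ] g 0.083
[-0.1507367   0.02250873 -0.02746877]
```

>>> apply_moves(targets="0 0.005 0 0 0 0 2;0 0.011 0 0 0 0 2;0 0.018 0 0 0 0 2;0 0.025 0 0 0 0 2;0 0.03 0 0 0 0 2")

```text
t: 19.27
position: [0.5768, 0.0285, 0.0479]
tcp_rot: [0.0, 0.046, 0.999, 0.0]
ft_force: [0.7, -0.3, -1.6]
gripper_width: 0.086
```

```bash
python3 -c "
from h import *
plan(tabp(-.138),down(84.75));print(ctrl.read_state()['wrist_torque'])
im=ctrl.grab_frame('top');crop('top',150,150,95,60,8,'t29.png',im=im)
im=ctrl.grab_frame('side');crop('side',220,130,80,80,9,'s29.png',im=im)"
```

```text
t 19.27 pos [0.5768 0.0285 0.0479] shift [-0.0016 -0.0009 -0.0003] rv [0.0002 0.0001 0.0002] rows 0.0 F [ 0.7 -0.3 -1.6] q [-0.07  0.53  1.73  0.    0.89 -1.55] g 0.086
[-0.158056    0.03237203 -0.01094063]
```

View pics/t29.png

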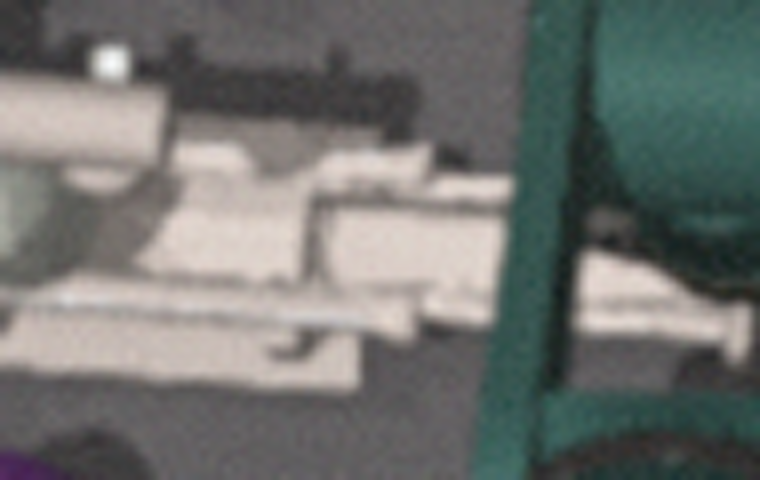

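View pics/s29.png

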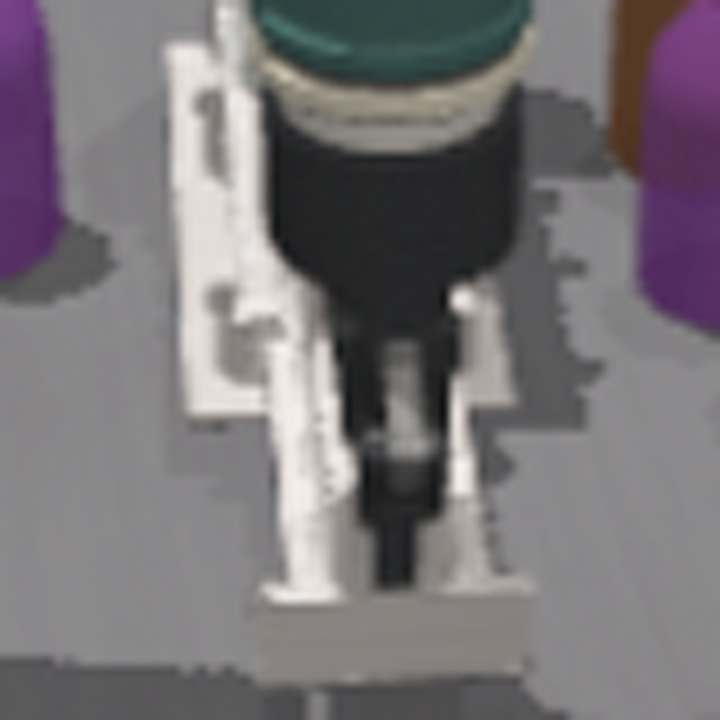

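>>> apply_moves(targets="0 0.007 0 0 0 0 2;0 0.015 0 0 0 0 2;0 0.023 0 0 0 0 2;0 0.031 0 0 0 0 2;0 0.035 0 0 0 0 2")

```text
t: 19.78
position: [0.5801, 0.0636, 0.0479]
tcp_rot: [0.0, 0.046, 0.999, 0.0]
ft_force: [0.3, 0.7, -2.4]
gripper_width: 0.078
```

```bash
python3 -c "
from h import *
plan(tabp(-.103),down(84.75));print(ctrl.read_state()['wrist_torque'])"
```

```text
t 19.78 pos [0.5801 0.0636 0.0479] shift [-0.0016 -0.0012 -0.0003] rv [0.0003 0.0001 0.0004] rows 0.0 F [ 0.3  0.7 -2.4] q [-0.01  0.53  1.71  0.    0.9  -1.49] g 0.078
[-0.21878717 -0.00100053  0.00754104]
```

>>> apply_moves(targets="0 0.007 0 0 0 0 2;0 0.015 0 0 0 0 2;0 0.023 0 0 0 0 2;0 0.031 0 0 0 0 2;0 0.035 0 0 0 0 2")

```text
t: 20.2
position: [0.5833, 0.0984, 0.0479]
tcp_rot: [0.0, 0.046, 0.999, 0.0]
ft_force: [0.4, 0.3, -2.8]
gripper_width: 0.085
```

```bash
python3 -c "
from h import *
plan(tabp(-.068),down(84.75));print(ctrl.read_state()['wrist_torque'])
im=ctrl.grab_frame('top');crop('top',130,140,115,75,6.8,'t30.png',im=im)
im=ctrl.grab_frame('side');crop('side',200,40,110,170,3.5,'s30.png',im=im)"
```

```text
t 20.2 pos [0.5833 0.0984 0.0479] shift [-0.0016 -0.0012 -0.0003] rv [0.0003 0.0002 0.0004] rows 0.0 F [ 0.4  0.3 -2.8] q [ 0.05  0.54  1.69  0.    0.91 -1.43] g 0.085
[-0.15759541  0.02275605  0.00328663]
```

View pics/t30.png

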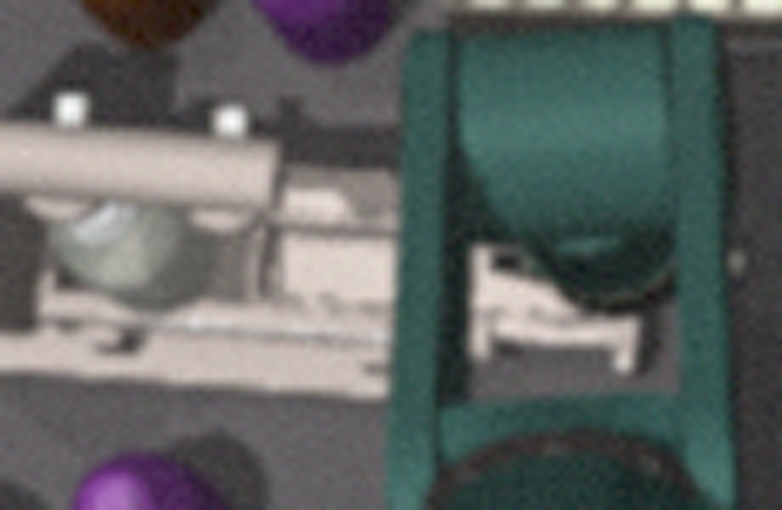

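View pics/s30.png

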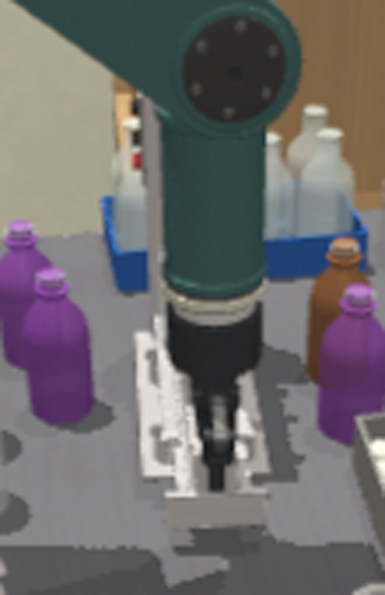

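```bash
python3 -c "
from h import *
for z in(.1,.2,.25,.3,.35,.4): print(z,((proj('side',[.5833,.0984,z])[0]-[200,40])*3.5).round(), ((proj('top',[.5833,.0984,z])[0]-[130,140])*6.8).round())
im0=cv2.imread('pics/side0.png')[:,:,::-1];F=np.load('fi.npz')
d=Rz(85.4)[:,0]
for z in(.25,.28,.3,.32): print('pipe tip',z,proj('side',np.array([.592,.1648,z])+d*.07).round(1),proj('top',np.array([.592,.1648,z])+d*.07).round(1))
"
```

```text
0.1 [213. 450.] [619. 270.]
0.2 [212. 346.] [605. 235.]
0.25 [212. 288.] [598. 216.]
0.3 [212. 227.] [589. 196.]
0.35 [211. 161.] [581. 174.]
0.4 [211.  91.] [571. 150.]
pipe tip 0.25 [[257.5 100.5]] [[173.8 168.1]]
pipe tip 0.28 [[257.4  90.8]] [[172.2 166.3]]
pipe tip 0.3 [[257.3  84.1]] [[171.1 165. ]]
pipe tip 0.32 [[257.2  77.3]] [[170.  163.7]]
```

>>> apply_moves(targets="0 0.007 0 0 0 0 2;0 0.015 0 0 0 0 2;0 0.023 0 0 0 0 2;0 0.031 0 0 0 0 2;0 0.035 0 0 0 0 2")

```text
t: 20.72
position: [0.5866, 0.1333, 0.0479]
tcp_rot: [0.0, 0.046, 0.999, 0.0]
ft_force: [0.6, 0.4, -2.0]
gripper_width: 0.082
```

```bash
python3 -c "
from h import *
plan(tabp(-.033),down(84.75));print(ctrl.read_state()['wrist_torque'])
im=ctrl.grab_frame('top');crop('top',130,140,115,75,6.8,'t31.png',im=im)
im=ctrl.grab_frame('side');crop('side',210,30,100,160,4,'s31.png',im=im)"
```

```text
t 20.72 pos [0.5866 0.1333 0.0479] shift [-0.0015 -0.0012 -0.0003] rv [0.0003 0.0003 0.0003] rows 0.0 F [ 0.6  0.4 -2. ] q [ 0.11  0.55  1.67  0.    0.92 -1.37] g 0.082
[-0.19405155 -0.05234509  0.00250439]
```

View pics/s31.png

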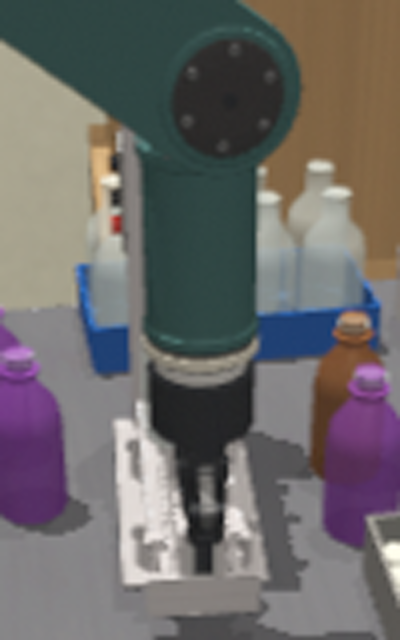

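>>> apply_moves(targets="0 0.005 0 0 0 0 2;0 0.01 0 0 0 0 2;0 0.015 0 0 0 0 2;0 0.019 0 0 0 0 2;0 0.02 0 0 0 0 2")

```text
t: 21.23
position: [0.5884, 0.1527, 0.0479]
tcp_rot: [0.0, 0.046, 0.999, 0.0]
ft_force: [0.1, 0.3, -2.1]
gripper_width: 0.079
```

>>> apply_moves(targets="0 0.002 0 0 0 0 2;0 0.004 0 0 0 0 2;0 0.005 0 0 0 0 2;0 0.005 0 0 0 0 2")

```text
t: 21.57
position: [0.5887, 0.157, 0.0479]
tcp_rot: [0.0, 0.046, 0.999, -0.0]
ft_force: [0.5, -0.5, -1.7]
gripper_width: 0.084
```

>>> apply_moves(targets="0 0.001 0 0 0 0 2;0 0.002 0 0 0 0 2;0 0.002 0 0 0 0 2")

```text
t: 21.82
position: [0.5889, 0.159, 0.0479]
tcp_rot: [0.0, 0.046, 0.999, 0.0]
ft_force: [0.2, 1.4, -1.3]
gripper_width: 0.083
```

>>> apply_moves(targets="0 0.001 0 0 0 0 2;0 0.002 0 0 0 0 2;0 0.002 0 0 0 0 2")

```text
t: 22.07
position: [0.5891, 0.161, 0.0479]
tcp_rot: [0.0, 0.046, 0.999, 0.0]
ft_force: [0.3, -0.0, -2.9]
gripper_width: 0.084
```

>>> apply_moves(targets="0 0.001 0 0 0 0 2;0 0.002 0 0 0 0 2;0 0.002 0 0 0 0 2")

```text
t: 22.32
position: [0.5893, 0.163, 0.0479]
tcp_rot: [0.0, 0.046, 0.999, 0.0]
ft_force: [-0.6, -0.7, -1.5]
gripper_width: 0.082
```

```bash
python3 -c "
from h import *
plan(tabp(-.004),down(84.75));print(ctrl.read_state()['wrist_torque'])
im=ctrl.grab_frame('top');crop('top',150,150,70,60,10,'t32.png',im=im)
im=ctrl.grab_frame('side');crop('side',230,130,60,70,10,'s32.png',im=im)"
```

```text
t 22.32 pos [0.5893 0.163  0.0479] shift [-0.0016 -0.0021 -0.0003] rv [ 0.      0.0001 -0.0001] rows 0.1 F [-0.6 -0.7 -1.5] q [ 0.16  0.56  1.65  0.    0.93 -1.32] g 0.082
[-0.17158164 -0.00201714  0.01329133]
```

View pics/t32.png

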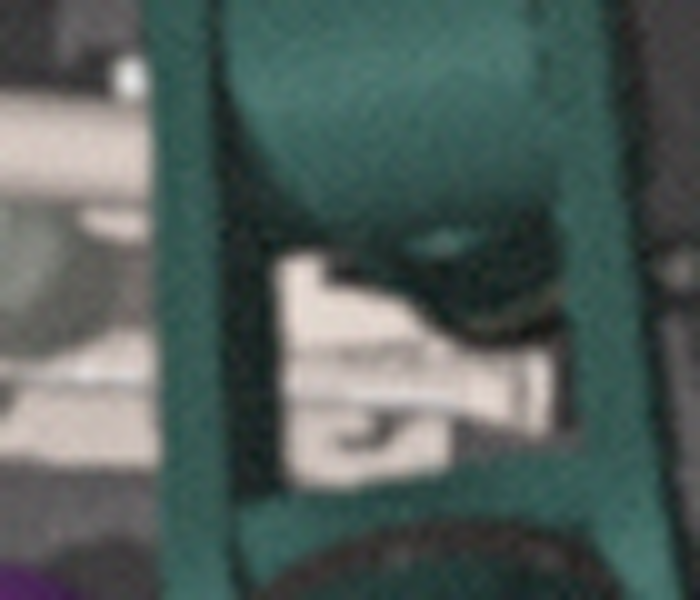

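View pics/s32.png

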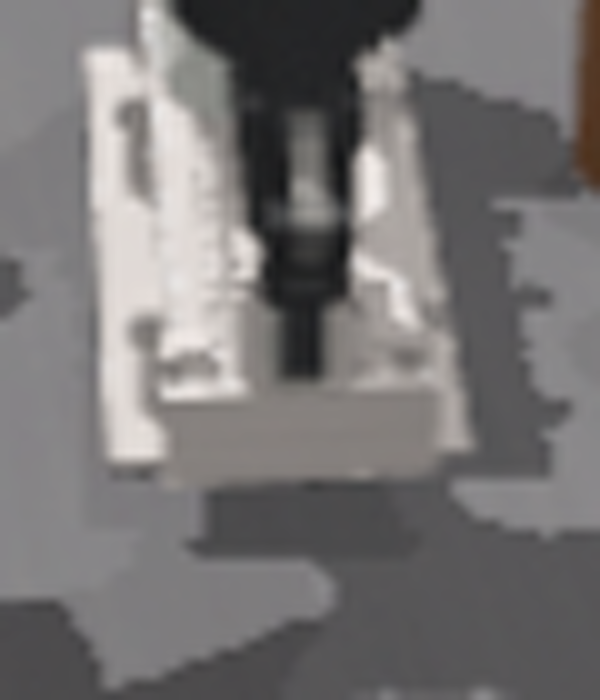

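>>> apply_moves(targets="0 0.001 0 0 0 0 2;0 0.0015 0 0 0 0 2;0 0.0015 0 0 0 0 2")

```text
t: 22.67
position: [0.5892, 0.1636, 0.0479]
tcp_rot: [-0.0, 0.046, 0.999, -0.001]
ft_force: [-0.8, -5.0, -1.8]
gripper_width: 0.081
```

>>> apply_moves(targets="0 0.001 0 0 0 0 2;0 0.0015 0 0 0 0 2;0 0.0015 0 0 0 0 2")

```text
t: 22.92
position: [0.5892, 0.1637, 0.0479]
tcp_rot: [-0.0, 0.046, 0.999, -0.002]
ft_force: [-0.1, -10.2, -0.7]
gripper_width: 0.081
```

>>> apply_moves(targets="0 0.001 0 0 0 0 2;0 0.001 0 0 0 0 2")

```text
t: 23.08
position: [0.5892, 0.1638, 0.0479]
tcp_rot: [-0.0, 0.045, 0.999, -0.002]
ft_force: [-0.5, -13.2, 0.2]
gripper_width: 0.085
```

>>> apply_moves(targets="0 0.001 0.0005 0 0 0 2;0 0.001 0.001 0 0 0 2;0 0.001 0.0017 0 0 0 2;0 0.001 0.0017 0 0 0 2")

```text
t: 23.42
position: [0.5893, 0.1637, 0.0473]
tcp_rot: [-0.0, 0.045, 0.999, -0.003]
ft_force: [-4.0, -18.3, 11.1]
gripper_width: 0.082
```

```bash
python3 -c "
from h import *
plan(tabp(-.004),down(84.75));print(ctrl.read_state()['wrist_torque'])
im=ctrl.grab_frame('top');crop('top',150,150,70,60,10,'t33.png',im=im)
im=ctrl.grab_frame('side');crop('side',230,130,60,70,10,'s33.png',im=im)"
```

```text
t 23.42 pos [0.5893 0.1637 0.0473] shift [-0.0015 -0.0028 -0.0009] rv [-0.0059 -0.0003  0.0007] rows 0.1 F [ -4.  -18.3  11.1] q [ 0.16  0.56  1.64 -0.01  0.93 -1.31] g 0.082
[-2.77166428  0.55405335 -0.13913084]
```

View pics/t33.png

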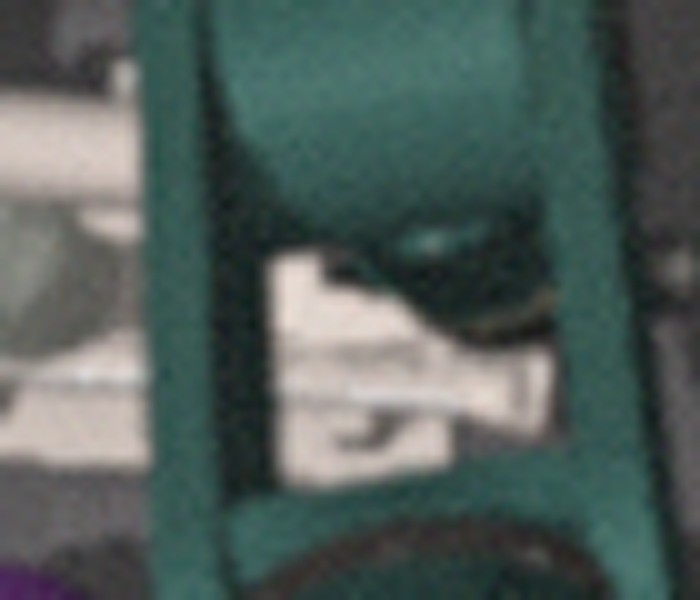

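View pics/s33.png

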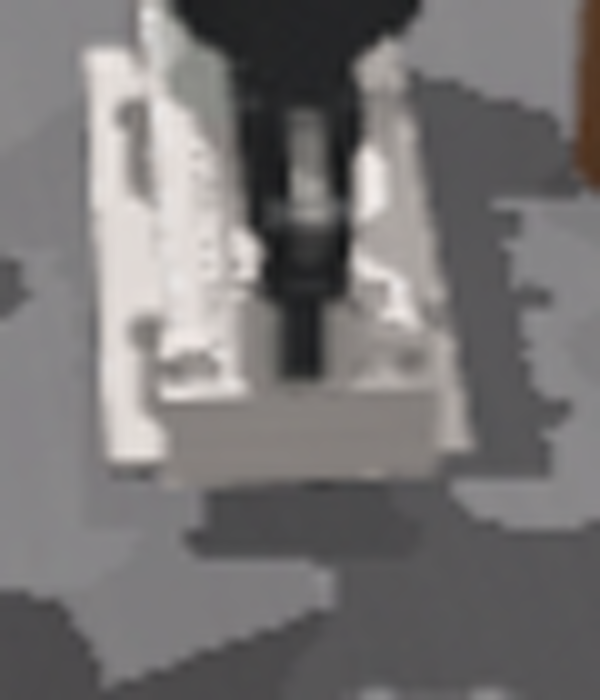

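>>> apply_moves(targets="0 -0.0015 0 0 0 0 2;0 -0.003 0 0 0 0 2;0 -0.003 0 0 0 0 2")

```text
t: 23.77
position: [0.5894, 0.1635, 0.0467]
tcp_rot: [0.0, 0.046, 0.999, -0.001]
ft_force: [-2.1, -7.4, 3.4]
gripper_width: 0.081
```

```bash
python3 -c "
from h import *
plan(tabp(-.004),down(84.75));print(ctrl.read_state()['wrist_torque'])"
```

```text
t 23.77 pos [0.5894 0.1635 0.0467] shift [-0.0015 -0.0026 -0.0015] rv [-0.0013  0.0002 -0.0005] rows 0.1 F [-2.1 -7.4  3.4] q [ 0.16  0.56  1.65 -0.    0.93 -1.32] g 0.081
[-1.23130762  0.26314162 -0.12731362]
```

Good: lightly pressed home and resting. Release.

>>> apply_moves(targets="0 -0.001 0 0 0 0 2;0 -0.001 0 0 0 0 15;0 -0.001 0 0 0 0 30;0 -0.001 0 0 0 0 40;0 -0.001 0 0 0 0 40")

```text
t: 24.18
position: [0.5896, 0.1644, 0.0462]
tcp_rot: [0.0, 0.046, 0.999, 0.0]
ft_force: [0.1, -0.3, 0.5]
gripper_width: 0.401
```

```bash
python3 -c "
from h import *
plan(tabp(-.004),down(84.75));print(ctrl.read_state()['wrist_torque'])
im=ctrl.grab_frame('top');crop('top',150,150,70,60,10,'t34.png',im=im)
im=ctrl.grab_frame('side');crop('side',230,130,60,70,10,'s34.png',im=im)"
```

```text
t 24.18 pos [0.5896 0.1644 0.0462] shift [-0.0014 -0.0035 -0.002 ] rv [0.0005 0.0005 0.    ] rows 0.1 F [ 0.1 -0.3  0.5] q [ 0.16  0.57  1.65  0.    0.93 -1.32] g 0.401
[-0.04289586 -0.00761769 -0.01129786]
```

View pics/t34.png

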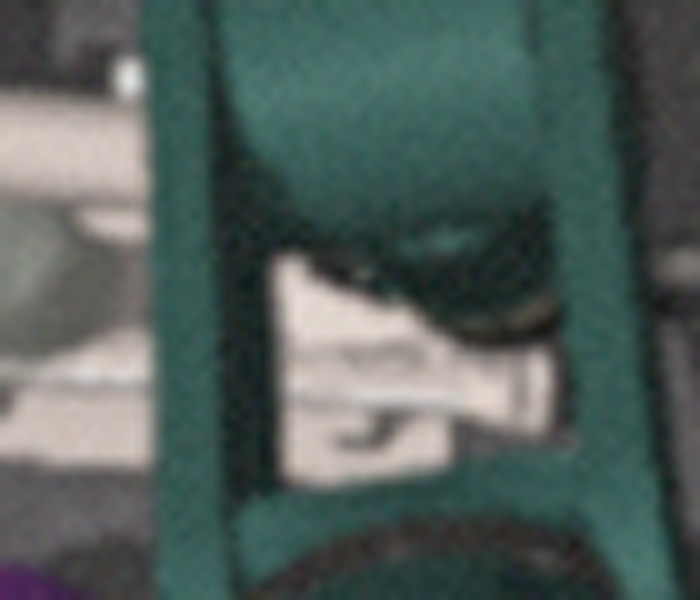

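View pics/s34.png

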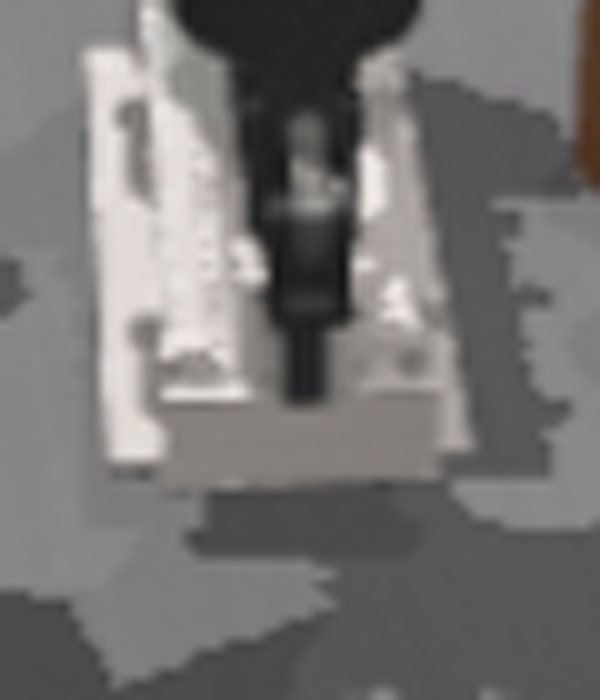

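>>> apply_moves(targets="0 0 -0.008 0 0 0 40;0 0 -0.025 0 0 0 40;0 0 -0.05 0 0 0 40;0 -0.003 -0.08 0 0 0 40;0 -0.02 -0.1 0 0 0 40")

```text
t: 24.7
position: [0.5887, 0.1459, 0.1492]
tcp_rot: [0.002, 0.045, 0.999, 0.001]
ft_force: [-0.0, 0.4, 0.2]
gripper_width: 0.398
```

>>> apply_moves(targets="0 -0.04 0 0 0 0 5;0 -0.08 0 0 0 0 5;0 -0.12 0 0 0 0 5;0 -0.16 0 0 0 0 5;0 -0.2 0 0 0 0 5")

```text
t: 25.12
position: [0.5689, -0.0568, 0.1471]
tcp_rot: [0.001, 0.046, 0.999, -0.0]
ft_force: [0.2, -0.6, -0.9]
gripper_width: 0.052
```

```bash
python3 -c "
from h import *
print(ctrl.read_state()['position'])
ims=np.mean([ctrl.grab_frame('top').astype(float) for _ in range(3)],0).astype(np.uint8)
crop('top',130,145,90,60,8.5,'t35.png',im=ims)
im=ctrl.grab_frame('side');crop('side',225,110,65,80,9,'s35.png',im=im)
cv2.imwrite('pics/s36.png',im[:,:,::-1])"
```

```text
[ 0.56893167 -0.05677621  0.14708154]
```

View pics/t35.png

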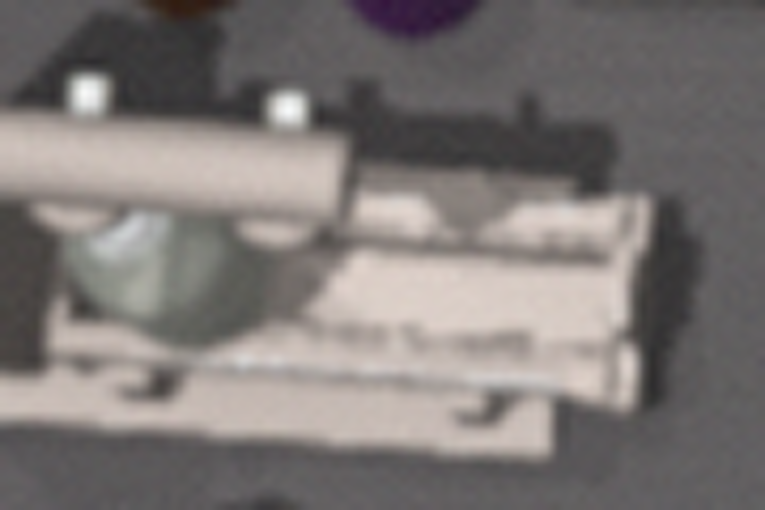

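View pics/s35.png

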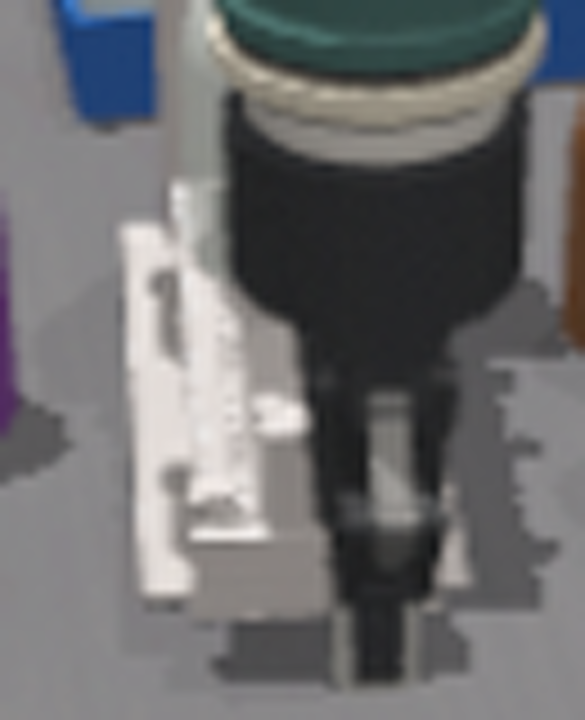

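View pics/s36.png

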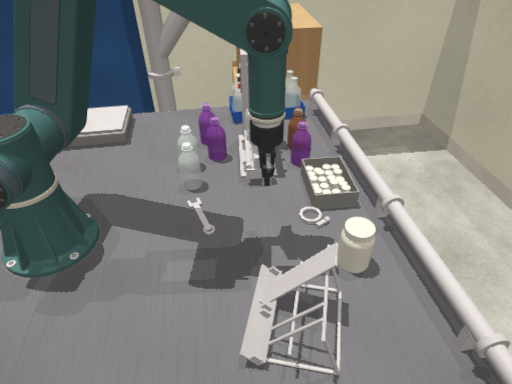

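```bash
python3 -c "
from h import *
plan([.5825,.085,.03],down(85.2));plan([.5755,-.01,.03],down(85.2))"
```

```text
t 25.32 pos [ 0.5692 -0.0561  0.1467] shift [0.0002 0.1417 0.1168] rv [ 0.0004  0.0006 -0.0109] rows 4.4 F [-0.5  0.2  0.2] q [-0.22  0.39  1.65  0.    1.1  -1.7 ] g 0.048
t 25.32 pos [ 0.5692 -0.0561  0.1467] shift [-0.0019  0.0465  0.1167] rv [ 0.0004  0.0006 -0.0109] rows 3.0 F [-0.5  0.2  0.2] q [-0.22  0.39  1.65  0.    1.1  -1.7 ] g 0.048
```

>>> apply_moves(targets="0 0.015 0.04 0 0 -0.011 0;0 0.03 0.08 0 0 -0.011 0;0 0.045 0.117 0 0 -0.011 0;0 0.08 0.117 0 0 -0.011 0;0 0.11 0.117 0 0 -0.011 0")

```text
t: 25.73
position: [0.5764, 0.0573, 0.0263]
tcp_rot: [-0.003, 0.04, 0.999, 0.0]
ft_force: [-0.5, 0.1, -0.8]
gripper_width: -0.005
```

>>> apply_moves(targets="0 0.03 0 0 0 0 0;0 0.032 0 0 0 0 0;0 0.034 0 0 0 0 0;0 0.036 0 0 0 0 0;0 0.038 0 0 0 0 0")

```text
t: 26.15
position: [0.5822, 0.0924, 0.0294]
tcp_rot: [0.0, 0.04, 0.999, -0.0]
ft_force: [0.7, 0.2, 0.3]
gripper_width: -0.002
```

```bash
python3 -c "
from h import *
plan([.589,.13,.03],down(85.2))
im=ctrl.grab_frame('side');crop('side',225,110,65,80,9,'s37.png',im=im)
im=ctrl.grab_frame('top');crop('top',130,145,90,60,8.5,'t37.png',im=im)"
```

```text
t 26.15 pos [0.5822 0.0924 0.0294] shift [-0.0037  0.0381 -0.0006] rv [-0.0002  0.0002  0.0034] rows 0.9 F [0.7 0.2 0.3] q [ 0.04  0.57  1.71 -0.    0.87 -1.45] g -0.002
```

View pics/s37.png

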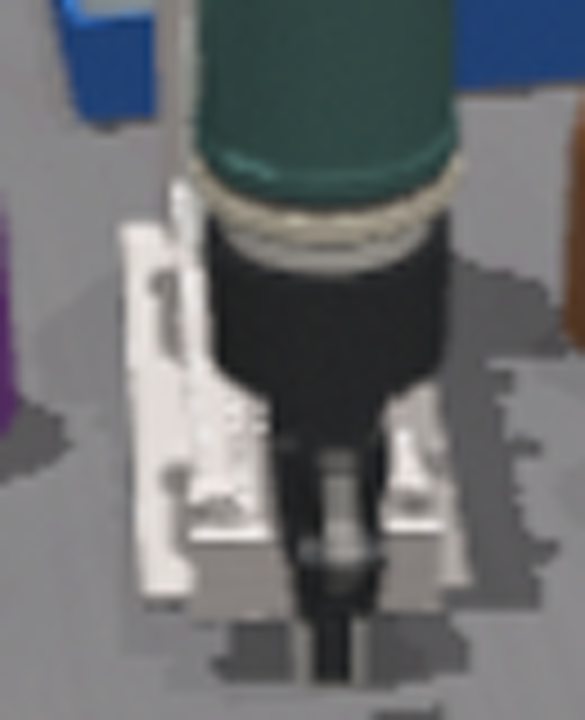

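View pics/t37.png

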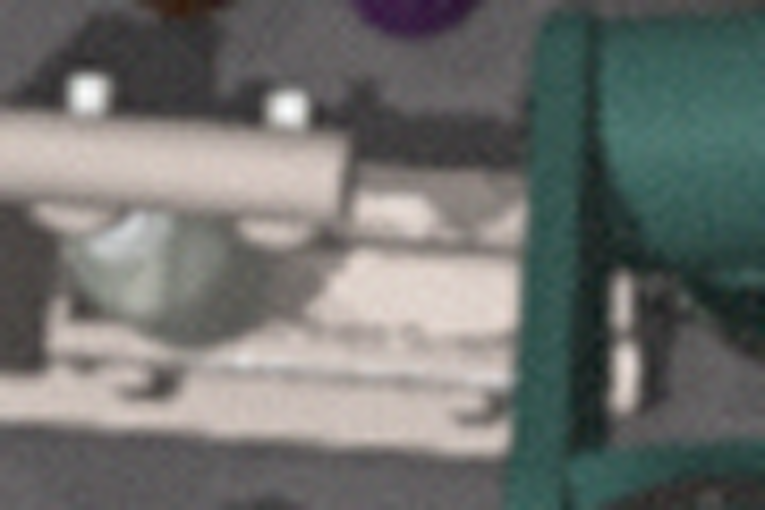

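>>> apply_moves(targets="-0.002 0.002 -0.01 0 0 0 0;-0.002 0.005 -0.022 0 0 0 0;-0.002 0.012 -0.022 0 0 0 0;-0.002 0.02 -0.022 0 0 0 0;-0.002 0.025 -0.022 0 0 0 0")

```text
t: 26.67
position: [0.5865, 0.1176, 0.0514]
tcp_rot: [0.0, 0.041, 0.999, 0.0]
ft_force: [0.4, -0.4, 0.4]
gripper_width: -0.001
```

>>> apply_moves(targets="0 0.002 0 0 0 0 0;0 0.004 0 0 0 0 0;0 0.006 0 0 0 0 0;0 0.008 0 0 0 0 0")

```text
t: 27.0
position: [0.5867, 0.1251, 0.0508]
tcp_rot: [-0.0, 0.04, 0.999, -0.0]
ft_force: [-0.6, -0.4, -0.3]
gripper_width: 0.003
```

>>> apply_moves(targets="0 0.002 0 0 0 0 0;0 0.004 0 0 0 0 0;0 0.005 0 0 0 0 0")

```text
t: 27.25
position: [0.5874, 0.1301, 0.0511]
tcp_rot: [-0.0, 0.04, 0.999, -0.0]
ft_force: [-0.1, 0.4, -0.6]
gripper_width: -0.001
```

>>> apply_moves(targets="0 0.002 0 0 0 0 0;0 0.004 0 0 0 0 0;0 0.005 0 0 0 0 0")

```text
t: 27.5
position: [0.5878, 0.1351, 0.0512]
tcp_rot: [0.0, 0.04, 0.999, 0.0]
ft_force: [-0.5, -0.2, -0.1]
gripper_width: 0.0
```

>>> apply_moves(targets="0 0.002 0 0 0 0 0;0 0.004 0 0 0 0 0;0 0.004 0 0 0 0 0")

```text
t: 27.75
position: [0.5882, 0.1393, 0.0512]
tcp_rot: [0.0, 0.04, 0.999, 0.0]
ft_force: [0.8, 0.2, 0.4]
gripper_width: 0.001
```

>>> apply_moves(targets="0 0.001 0 0 0 0 0;0 0.003 0 0 0 0 0;0 0.003 0 0 0 0 0")

```text
t: 28.0
position: [0.5884, 0.1422, 0.0512]
tcp_rot: [0.0, 0.04, 0.999, 0.0]
ft_force: [0.2, 0.0, 0.5]
gripper_width: -0.001
```

>>> apply_moves(targets="0 0.002 0 0 0 0 0;0 0.003 0 0 0 0 0;0 0.003 0 0 0 0 0")

```text
t: 28.25
position: [0.5886, 0.1451, 0.0512]
tcp_rot: [0.0, 0.04, 0.999, 0.0]
ft_force: [-0.2, -0.5, -0.3]
gripper_width: 0.001
```

>>> apply_moves(targets="0 0.001 0 0 0 0 0;0 0.002 0 0 0 0 0;0 0.002 0 0 0 0 0")

```text
t: 28.5
position: [0.5886, 0.1455, 0.0512]
tcp_rot: [-0.0, 0.04, 0.999, -0.001]
ft_force: [-0.6, -6.2, 1.9]
gripper_width: 0.0
```

>>> apply_moves(targets="0 0.001 0 0 0 0 0;0 0.002 0 0 0 0 0;0 0.002 0 0 0 0 0")

```text
t: 28.75
position: [0.5886, 0.1456, 0.0512]
tcp_rot: [-0.0, 0.04, 0.999, -0.003]
ft_force: [-0.5, -14.2, 1.9]
gripper_width: -0.002
```

>>> apply_moves(targets="0 -0.005 0 0 0 0 0;0 -0.02 0 0 0 0 0;0 -0.05 -0.02 0 0 0 0;0 -0.08 -0.06 0 0 0 0;0 -0.1 -0.1 0 0 0 0")

```text
t: 29.17
position: [0.579, 0.0524, 0.1403]
tcp_rot: [-0.002, 0.04, 0.999, -0.0]
ft_force: [0.2, -0.4, 0.3]
gripper_width: 0.0
```

>>> apply_moves(targets="0.01 -0.04 -0.03 0 0 0 0;0.03 -0.08 -0.06 0 0 0 0;0.04 -0.12 -0.08 0 0 0 0;0.05 -0.16 -0.1 0 0 0 0;0.05 -0.18 -0.1 0 0 0 0")

```text
t: 29.58
position: [0.5173, -0.1167, 0.2418]
tcp_rot: [0.001, 0.04, 0.999, -0.0]
ft_force: [1.3, -1.0, 1.3]
gripper_width: 0.0
```

>>> apply_moves(targets="0 0 0 0 0 0 0;0 0 0 0 0 0 0")

```text
t: 29.75
position: [0.5181, -0.1177, 0.2405]
tcp_rot: [0.001, 0.043, 0.999, -0.0]
ft_force: [0.1, 0.2, 0.7]
gripper_width: 0.002
```

```bash
python3 -c "
from h import *
print(ctrl.read_state()['position'],ctrl.read_state()['t'])
im=ctrl.grab_frame('top');crop('top',130,145,90,60,8.5,'t38.png',im=im);cv2.imwrite('pics/t39.png',im[:,:,::-1])
d=Rz(85.4)
fi=(d,np.array([.5915,.1645,0]))
both('top',fi[1]+d@np.array([.092,0,.02]),85.4,130,145,90,60,8.5,'t38o.png',fi,im)
im=ctrl.grab_frame('side');both('side',fi[1]+d@np.array([.092,0,.02]),85.4,225,110,65,80,9,'s38o.png',fi,im);cv2.imwrite('pics/s39.png',im[:,:,::-1]);crop('side',225,110,65,80,9,'s38.png',im=im)"
```

```text
[ 0.51807141 -0.11773486  0.24052641] 29.75
```

View pics/t38o.png

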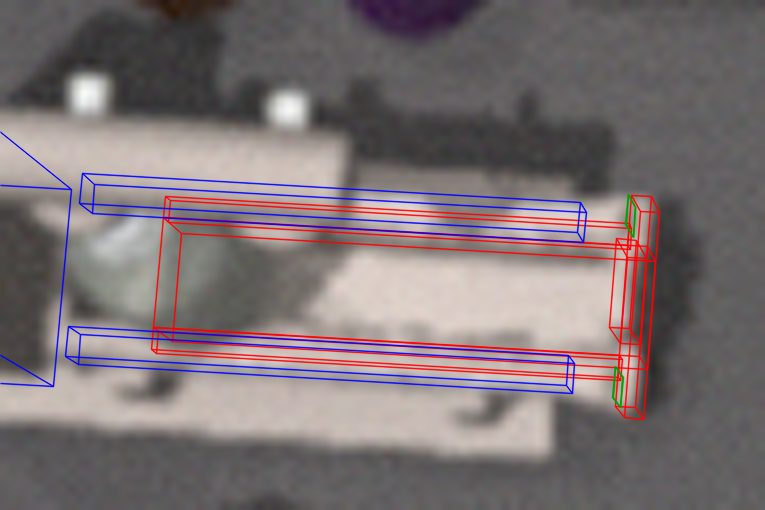

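View pics/s38.png

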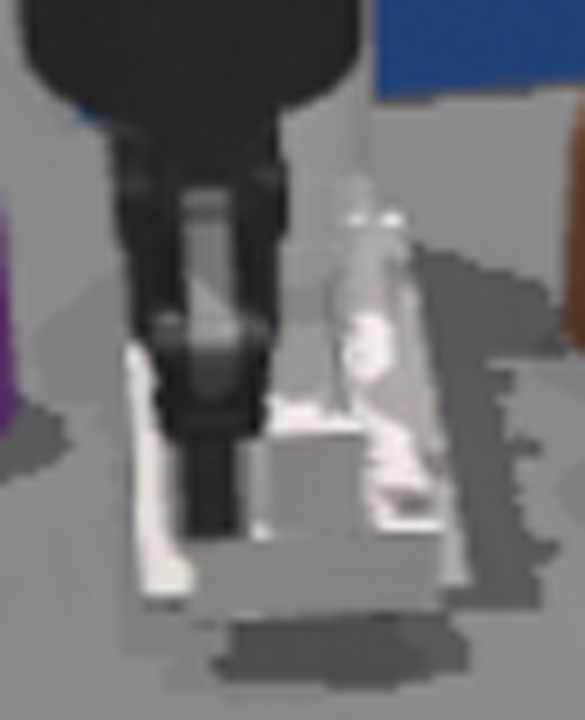

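View pics/s39.png

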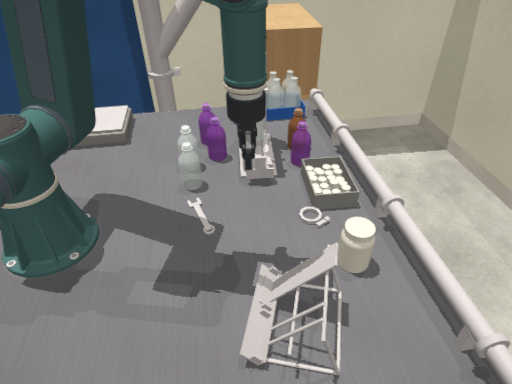

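View pics/t39.png

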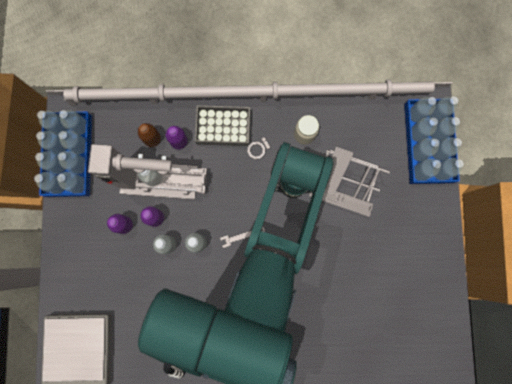

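```bash
python3 -c "
from station import ctrl
print(ctrl.sign_off())"
```

```text
the job is handed in; nothing more can be done
None
```

The trough is refitted in the filler with its front plate against the rail ends. The job was handed in at about 30 s on the robot's clock, within the 64 s limit.

- **Sequence:** I took the trough from the rack by its rims and laid it flat on the bench, open side up. Contact peaked at about 19 N before I released it. I then took it again by the tab and slid the rims into the rails with almost no force until the plate met the rail ends.
- **Last checks:** After letting go, I pushed the tab with the shut fingers. It met a firm stop and did not move at 14 N, so the trough was already home. The final pictures show:
  - the plate flush with the rail ends;
  - all bottles standing;
  - the cover strip still in the rack;
  - the arm clear of everything.
- **Disagreements:** The fingertips sat about 30 mm further back along the tool than the reported TCP implied, so I went by the pictures; the bench contact height matched. The side and top views differed by 2–3 mm on the sideways position of the rails. The entry met no resistance.

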